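# Fit the lynch pin to the linkage shaft and snap its loop over

### The job

Take the lynch pin out of its timber block and push it down through the cross hole in the square linkage shaft until its collar sits flat on the shaft, with its wire loop towards the shaft's free end; the shaft stands out of its sleeve by an unknown bit, so find the hole by feel and never force the pin or the loop. Then swing the sprung loop down over the shaft end until it slips under and is fully home against the pin's shank, and let go. Leave the other things on the counter alone.

Things in the scene. Friction and masses are not known exactly. Their poses are not given: they have to be found in the camera images.
- pin: Loose steel lynch pin with wire loop, 0.13 kg, upright in the block at first. Origin: centre of its grip tab (16 mm along x, 12 mm along y, 30 mm tall); z up. Below: round collar 18 mm across, its flat underside at z = -28 mm; round shank 9 mm thick to the tip at z = -60 mm, the last 2 mm tapering to 6.6 mm. x: the way the open loop sticks out.
- loop_hinge (a point): Middle of the loop's hinge line on the pin, 20 mm below the tab's centre; the line runs along the pin's y axis and its barrel is 40 mm wide and 6 mm thick. So grip the tab by its y faces (12 mm apart) with the fingertips above this. Axes as the pin's.
- loop (a joint): Loop angle about its hinge: 0 = open, straight out along the pin's x; grows as it swings down; home = 1.34 to 1.41, at the shank (over 1.25 counts). Starts at 0 to 0.3 and stays where left (friction 0.02 N m). To pass the shaft's round end the cross wire must stretch 2 to 3 mm: hardest at 0.6 to 0.95 (some 5 to 12 N on the thumb bars), then it slips under and goes on lightly to the shank.
- thumb_bar (a point): Point on the loop 26 mm from the hinge, midway between its side wires. Level with it two thumb bars 5 mm thick stick out along +-y, from 17 to 42 mm off the middle: push these, a fingertip on each, straddling the shaft, and follow their arc (pushing straight down all the way jams the loop and tilts the pin). Site x points from hinge to cross wire; z is the upper side when open.
- cross_wire (a point): Middle of the loop's cross wire (4 mm thick), 33.5 mm from the hinge; side wires 4 mm thick at y = +-17 mm join it to the hinge, 30 mm clear between. It is sprung: it can be pulled up to 6 mm farther from the hinge, 3 N per mm after 1.5 N.
- hole_in (a point): Where the middle of the cross hole's mouth would be with the shaft pushed right in; fixed on the bracket, 40 mm out from its origin, in the plane of the shaft's flat top, 96 mm above the counter. x points along the shaft to its free end, z up. The shaft stands partly out: the true hole is 4 to 28 mm farther along x than this point (y and z are true). Hole: round, 11 mm wide, upright, through.
- bracket: Grey steel bracket bolted down, carrying the square steel shaft (22 x 22 mm, end rounded with 11 mm radius, 25 mm beyond the true hole, free space below; tight, slides only above 60 N). Origin on the counter under the sleeve's face, x to the shaft's free end; base plate x -90 to 20, y +-50 mm; sleeve top at 112 mm. Never press pin or loop on it above 40 N.
- holder: Drilled timber block fixed to the counter; origin on the counter under its hole. Block x -60 to +15 mm, 24 mm wide, top at 50 mm, on a foot 100 x 70 x 8 mm. Hole 12 mm wide, 38 mm deep. The pin's collar rests on the top, its x along the block's x.
- stopper: Bystander: loose black rubber stopper, 40 mm across, 32 mm tall, origin at the middle of its underside.
- pliers: Bystander: loose steel pliers lying flat, about 165 mm long along x, 55 mm wide, 13 mm tall, origin under the rivet.
- trowel: Bystander: loose green garden trowel lying flat, 330 mm long along x, 70 mm wide, 28 mm tall, origin between blade and handle.
- organiser: Bystander: loose clear plastic screw organiser with its lid shut, 120 x 200 mm, 44 mm tall, 0.9 kg, origin at the middle of its underside.
There are look-alikes about, which are no part of the job. There is more than one size of the pin; the job needs the smallest. There is more than one size of the holder; the one meant has the size given above.

How it is judged:
By the outcome, as a careful person would: the job done as asked, in the order asked, and still so for the second after the job is handed in, with the robot touching nothing.
It also fails if it takes over 72 s, if anything falls off the work surface, if the arm or the gripper's body presses on something with over 40 N, if the wrist force passes 120 N, or if a joint passes its speed limit or range.

### The arm

A 6-joint arm with a two-finger parallel gripper is mounted at the origin on the work surface. World frame = base frame: x ahead of the robot, y to its left, z up, the work surface at z = 0. Lengths are in m, angles in rad, forces in N, time in s.
With the tool pointing down it reaches from about 0.35 to 0.775 m from the base axis. Payload 5.5 kg.
Tool frame: the origin (TCP) lies at the very end of the fingers, on their centre line; the grasp point (between the pads) lies env.grasp_offset behind it (env.grasp_offset is the distance from the TCP to the grasp point, in m); x points along the fingers, y is the direction in which the jaws open and shut, and the axes are right-handed (so a half turn about x gives the same grasp; the last joint's range is limited). The gripper opens to 85 mm and grips with 20 to 120 N. Pads are 22 mm wide; open, the fingers measure 114 mm over their backs; the gripper's body (76 mm by 85 mm) begins 54 mm behind the grasp point. The pads swing forward as they close: fully open they stand 13 mm farther back than shut.
Start: joints at [-1.244, 0.313, 0.046, 1.304, 0, 1.431], TCP at [0.259, -0.514, 0.231] pointing down, gripper open.
Joint ranges: [-2.76, 2.76], [-0.86, 1.69], [-1.03, 1.26], [-2.2, 2.34], [-1.47, 1.5], [-3.14, 3.14]. Speed limits (rad/s): [2.57, 2.57, 3.14, 3.14, 3.14, 3.14].

### API

Orientations are given as a unit quaternion [w, x, y, z].
In Python, from workcell import get_state, viewer, job, env gives the robot as it stands.
- The arm moves only by the tool send_rows, never from a script. Its argument "plan" is a list of rows, each a list of 6 numbers: the shift along the tool's x, y, z in mm, then the turn, a rotation vector about the tool's x, y, z in degrees. A call has exactly 10 rows; each row is the pose to reach, as a shift and turn from the pose commanded when the call began, along the tool's axes at that moment; what a row does not reach only later rows make up. A row lasts 1/8 s, in which the tool goes at most 62.5 mm and 10.7 degrees, less where a joint would pass 70% of its speed; a pose out of reach is approached as far as the arm can. A call with a gripper value outside its range is refused whole. "claw" is the finger opening in mm, from 0 to 85.4, set as the call begins (left out, the last holds). The fingers move at their own pace and stop on an object; "newtons" is the grip in N (left out, the last holds). Time passes only in rows, so rows that repeat a pose let the fingers close, or fill a call up. It gives the time, the measured TCP pose, the force and the opening at its end, in the units of the state.
- get_state(): the state, without advancing time (a new reading comes with each control period).
- viewer.read_camera(name): name is "side" or "top"; returns a dict with "frame" (400x640x3 uint8, blue, green, red), "mtx" (3x3 intrinsics, pixels), "rvec" (rotation vector, rad) and "tvec" (3), from world to camera coordinates, as OpenCV has them. Camera axes: x right, y down, z forward; pixel columns grow to the right and rows downward; lengths in m; the calibration is good to about 2 mm. A picture is of the moment at which its call begins. There is no depth.
- job.hand_in(): hands the job in, once; it reports no verdict.
The state is a dict: "clock": time; "joint_pos": joint angles; "qvel": joint speeds; "tau": joint torques, N m; "tcp_pos": TCP position; "orientation": TCP orientation; "wrist_force": force on the tool from outside, world axes, zero at the start; "ft_torque": the same for the moment, N m; "finger_gap": finger opening in m.
Only numpy, scipy, OpenCV 4.12 (cv2) and the standard library are available. Lean on these libraries where they do the work, as an engineer would, in place of code of your own. Each camera call takes 0.05 s, during which the arm holds its last target.

## Working session

There is one attempt and no reset: what is moved stays moved. The work goes in short steps, Python scripts to look and compute and a tool call to move; the robot and the scene stay as the last step left them, time stands still between calls to the robot, and variables do not carry over. Pictures are saved under pics/ and viewed, and the job is handed in when it is done.

Besides the shell and the picture viewer there is one more tool, called after "Request:" by a JSON object that holds its "op" and its "data", one argument or row to a line. send_rows: Moves the arm, as the interface text tells. Its arguments: {"type":"object","properties":{"plan":{"type":"array"},"claw":{"type":"number"},"newtons":{"type":"number"}},"required":["plan"]}

```bash
ls; mkdir -p pics; python3 - <<'E'
from workcell import get_state, viewer, job, env
import cv2
s=get_state()
for k,v in s.items(): print(k,v)
print(env.grasp_offset)
for n in("side","top"):
    d=viewer.read_camera(n); cv2.imwrite(f"pics/{n}0.png",d["frame"]); print(n,d["mtx"],d["rvec"],d["tvec"])
E
```

```text
pics
clock 0.0
joint_pos [-1.24360352e+00  3.14025411e-01  4.49962046e-02  1.30358809e+00
 -2.67872734e-05  1.43121807e+00]
qvel [-0.00185514  0.00012749 -0.00025262 -0.0008151   0.00013756 -0.00050484]
tau [-8.00325670e-04 -4.80630684e+01  2.98528951e+01  1.94742030e-02
 -1.46228958e-04 -5.04622349e-06]
tcp_pos [ 0.25858645 -0.51301555  0.23040168]
orientation [-0.16289427 -0.68786638 -0.16417445  0.68800585]
wrist_force [-0.37454434  0.3060612   0.71027621]
ft_torque [-0.0350164   0.01683954 -0.01115398]
finger_gap 0.08544964102771134
0.0187
side [[413.78844907   0.         322.76700484]
 [  0.         413.78844907 206.38590915]
 [  0.           0.           1.        ]] [ 0.98331046 -2.34239447  1.13369954] [0.38006614 0.24628142 0.95484365]
top [[512.24365644   0.         315.54138187]
 [  0.         512.24365644 200.38816668]
 [  0.           0.           1.        ]] [ 2.21414928 -2.20659522  0.06770347] [0.04298361 0.47011376 1.40899464]
```

View pics/side0.png

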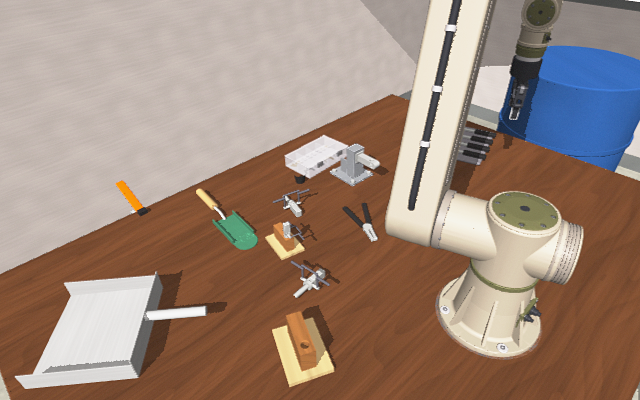

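View pics/top0.png

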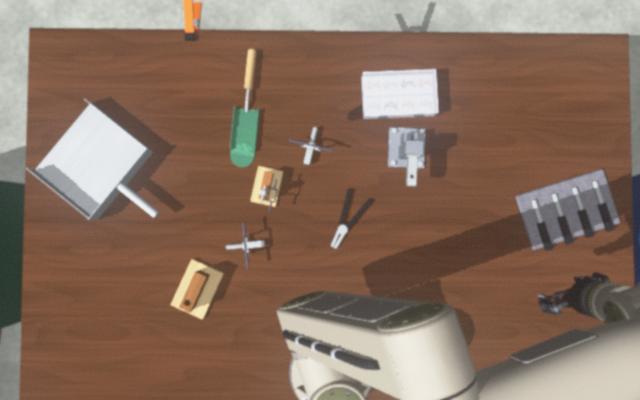

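Candidates for the pin: upright one in the small block, top (268,187) / side (288,232); lying look-alikes at top (312,146) and (246,244). Candidates for the holder: small block at top (266,187), large empty block at top (196,290). The upright pin in the small block fits the description, so I'll check it in a crop.

```bash
cat > h.py <<'E'
import numpy as np, cv2
from scipy.spatial.transform import Rotation as R
from workcell import get_state, viewer, job, env
def proj(d,P):
    return cv2.projectPoints(np.array(P,float).reshape(-1,3),d["rvec"],d["tvec"],d["mtx"],None)[0].reshape(-1,2)
def ray(d,uv,z):
    Rm=cv2.Rodrigues(d["rvec"])[0]; c=-Rm.T@d["tvec"].reshape(3)
    v=Rm.T@np.linalg.inv(d["mtx"])@np.array([uv[0],uv[1],1.])
    return c+v*(z-c[2])/v[2]
def tri(da,ua,db,ub):
    P=[d["mtx"]@np.c_[cv2.Rodrigues(d["rvec"])[0],d["tvec"].reshape(3)] for d in(da,db)]
    X=cv2.triangulatePoints(P[0],P[1],np.array(ua,float),np.array(ub,float))[:,0]
    return X[:3]/X[3]
def crop(d,u0,v0,u1,v1,k,name,pts=None):
    im=cv2.resize(d["frame"][v0:v1,u0:u1],None,fx=k,fy=k,interpolation=cv2.INTER_CUBIC)
    if pts is not None:
        for p,c in pts:
            cv2.circle(im,(int((p[0]+.5-u0)*k),int((p[1]+.5-v0)*k)),2,c,-1)
    cv2.imwrite("pics/"+name,im)
def rot_tool(): 
    q=get_state()["orientation"]; return R.from_quat([q[1],q[2],q[3],q[0]])
E
python3 - <<'E'
from h import *
t=viewer.read_camera("top"); s=viewer.read_camera("side")
a=[cv2.resize(d["frame"][y:y+60,x:x+80],None,fx=5,fy=5,interpolation=cv2.INTER_CUBIC) for d,x,y in((t,225,155),(s,250,205),(t,375,125),(s,315,130))]
cv2.imwrite("pics/c1.png",np.vstack([np.hstack(a[:2]),np.hstack(a[2:])]))
for n,uv,z in (("block",(268,187),.05),("shaftend",(412,184),.096),("brk",(407,147),.1),("lie1",(312,146),.01),("lie2",(246,244),.01)): print(n,ray(t,uv,z))
E
```

```text
block [0.5037963 0.1732769 0.05     ]
shaftend [ 0.51020206 -0.20558943  0.096     ]
brk [ 0.60669954 -0.19210209  0.1       ]
lie1 [0.62116381 0.05490273 0.01      ]
lie2 [0.34916543 0.2355221  0.01      ]
```

View pics/c1.png

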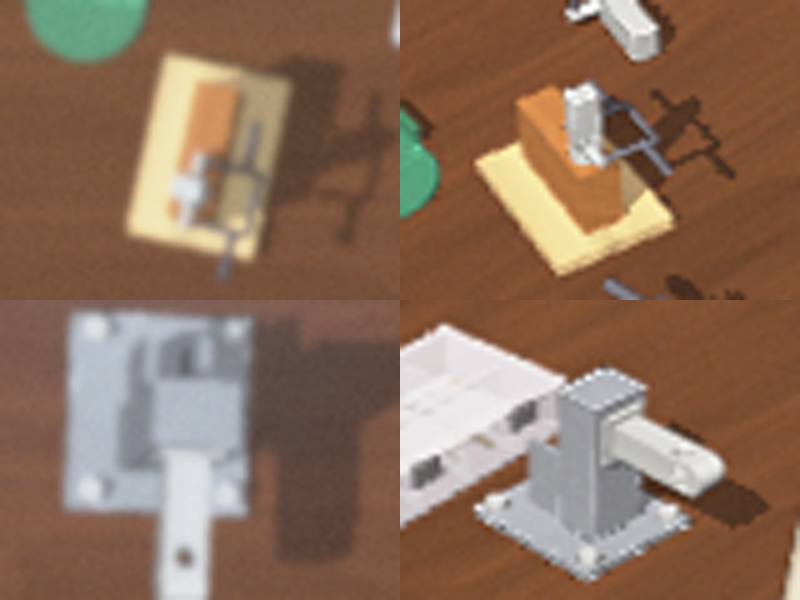

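The upright pin sits in the small block (foot about 70 x 100 mm, as given). The shaft's cross hole also shows in the top view, near (412,176). Next I'll take finer crops to measure.

```bash
python3 - <<'E'
from h import *
t=viewer.read_camera("top"); s=viewer.read_camera("side")
fs=[t]+[viewer.read_camera("top") for _ in range(3)]
t["frame"]=np.mean([f["frame"] for f in fs],0).astype(np.uint8)
ss=[s]+[viewer.read_camera("side") for _ in range(3)]
s["frame"]=np.mean([f["frame"] for f in ss],0).astype(np.uint8)
np.save("t.npy",t["frame"]);np.save("s.npy",s["frame"])
crop(t,382,122,442,192,8,"bt.png"); crop(t,245,158,305,213,10,"pt.png")
crop(s,325,137,390,192,10,"bs.png"); crop(s,260,212,320,262,12,"ps.png")
E
```

```text
(no output)
```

View pics/bt.png

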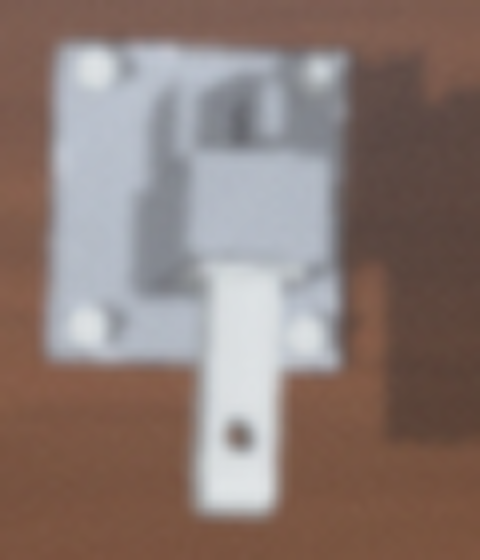

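View pics/pt.png

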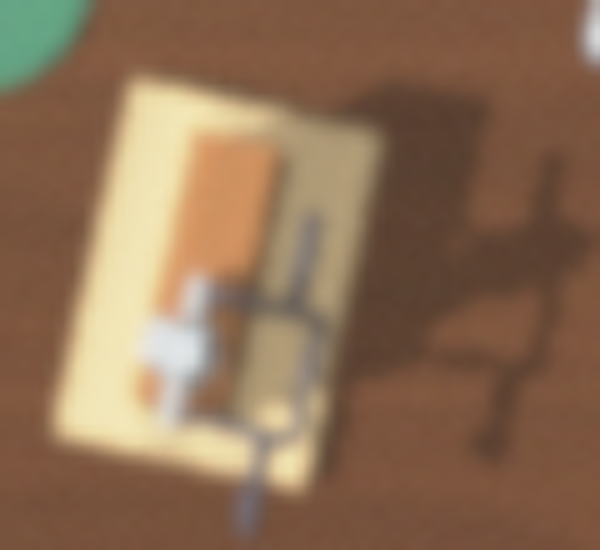

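View pics/bs.png

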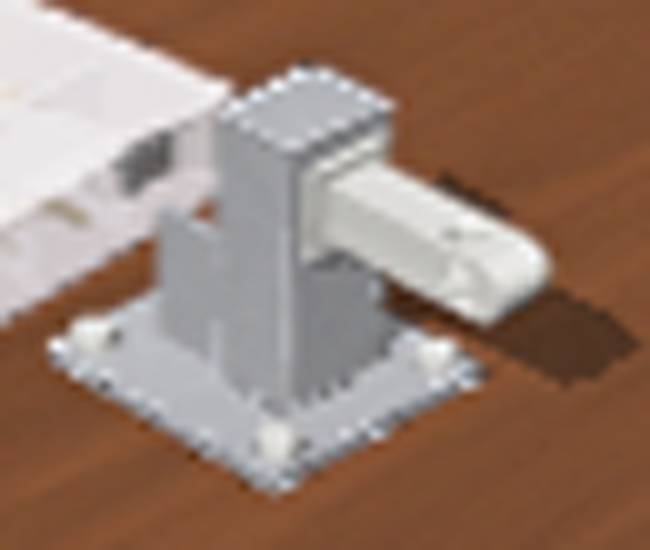

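View pics/ps.png

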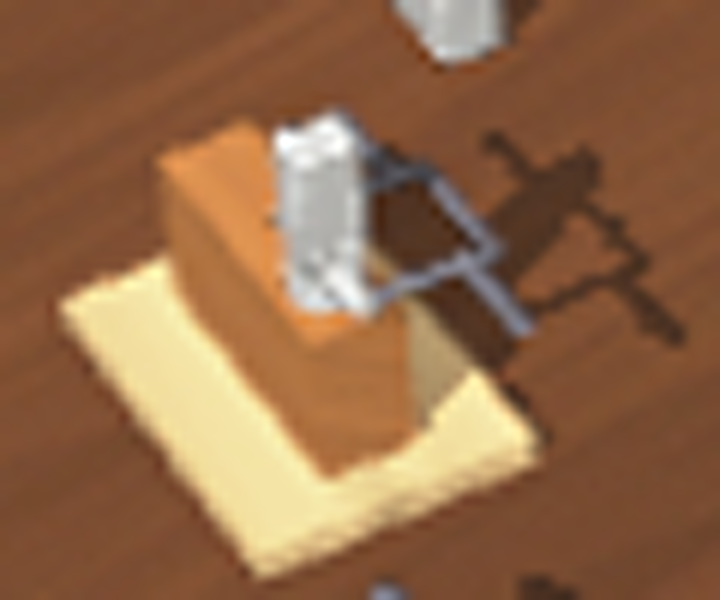

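```bash
cat > fit.py <<'E'
from h import *
from scipy.optimize import least_squares
t=viewer.read_camera("top"); s=viewer.read_camera("side")
for n,d in(("top",t),("side",s)):
    Rm=cv2.Rodrigues(d["rvec"])[0]; print(n,"cam at",-Rm.T@d["tvec"].reshape(3))
f=lambda p,k,o:(np.array(p,float)+.5)/k-.5+np.array(o)
T=lambda p:f(p,10,(245,158)); S=lambda p:f(p,12,(260,212))
def pinpts(q):
    x,y,w,a=q
    hz=.058
    L=[(0,.02,hz),(0,-.02,hz),
       (.026*np.cos(a),.042,hz-.026*np.sin(a)),(.026*np.cos(a),-.042,hz-.026*np.sin(a)),(0,0,.093)]
    c,sn=np.cos(w),np.sin(w)
    return np.array([(x+c*X-sn*Y,y+sn*X+c*Y,Z) for X,Y,Z in L])
ot=np.array([T(p) for p in((202,278),(170,418),(315,212),(243,530),(178,345))])
os_=np.array([S(p) for p in((528,328),(338,112),(320,130))])
def res(q):
    P=pinpts(q); return np.r_[(proj(t,P)-ot).ravel(),(proj(s,P[[3,2,4]])-os_).ravel()]
r=least_squares(res,[.5,.175,-1.6,.1]); print("pin",r.x,np.round(r.fun,1))
# bracket
B=lambda p:f(p,8,(382,122)); C=lambda p:f(p,10,(325,137))
bt=np.array([B(p) for p in((55,45),(348,52),(340,370),(48,358))])
bs=np.array([C(p) for p in((50,345),(275,490),(487,372))])
# local corners: x to free end (world -x): top image up = -x_local ; 
def bp(q):
    x,y,w,h=q; c,sn=np.cos(w),np.sin(w)
    # image up-left: world +x,+y -> local (-.09,-.05)
    return np.array([(x+c*X-sn*Y,y+sn*X+c*Y,h) for X,Y in((-.09,-.05),(-.09,.05),(.02,.05),(.02,-.05))])
def rb(q):
    P=bp(q); return np.r_[(proj(t,P)-bt).ravel(),(proj(s,P[[0,3,2]])-bs).ravel()]
r=least_squares(rb,[.57,-.2,np.pi-.05,.008]); print("brk",r.x,np.round(r.fun,1))
x,y,w,h=r.x
hl=ray(t,B((238,435)),.096); print("hole from top",hl)
c,sn=np.cos(w),np.sin(w); d=hl[:2]-[x,y]; print("local",d@[c,sn],d@[-sn,c])
for a in((210,290),(193,512),(281,290),(277,512)):
    d=ray(t,B(a),.096)[:2]-[x,y]; print(d@[c,sn],d@[-sn,c])
hs=ray(s,C((457,233)),.096); d=hs[:2]-[x,y]; print("hole side",hs,d@[c,sn],d@[-sn,c])
Rt=rot_tool(); print(Rt.as_matrix().round(3))
E
python3 fit.py
```

```text
top cam at [0.41154317 0.07295277 1.42598407]
side cam at [-0.17888089  0.68151817  0.78763305]
pin [ 0.48889805  0.18600845 -1.78000945  0.04993998] [-0.2 -0.3 -0.2  0.3 -0.2  0.4  0.3 -0.8 -0.5 -0.5  0.2 -0.4  0.8  0.3
  0.2  0.3]
brk [ 0.58561259 -0.20743901  3.10493936  0.00354908] [ 0.5 -0.3 -0.6  0.3 -0.9 -0.4  0.  -0.4  0.6  0.6  0.7 -0.6  0.2 -0.3]
hole from top [ 0.53131652 -0.20388585  0.096     ]
local 0.05438980880541042 -0.0015610920892370262
0.007215868856587953 -0.012270547396916768
0.08019564418702509 -0.015491891664110023
0.006232423801920184 0.011037694285530695
0.0790650781735112 0.01202035487158079
hole side [ 0.53435529 -0.19856968  0.096     ] 0.05154788419007059 -0.006985040504991937
[[ 0.     0.45  -0.893]
 [-0.    -0.893 -0.45 ]
 [-1.     0.     0.   ]]
```

```bash
cat >> h.py <<'E'
def down(yaw,tilt=0.,tdir=None):
    "tool rotation: x down, y at yaw (rad)"
    y=np.array([np.cos(yaw),np.sin(yaw),0]); x=np.array([0,0,-1.]); 
    M=R.from_matrix(np.c_[x,y,np.cross(x,y)])
    return M
def go(pos,Rt):
    s=get_state(); Rc=rot_tool(); 
    d=Rc.inv().apply(np.array(pos)-s["tcp_pos"])*1000
    rv=(Rc.inv()*Rt).as_rotvec(degrees=True)
    print("t",round(s["clock"],2),"shift",d.round(1),"turn",rv.round(1)," tcp",s["tcp_pos"].round(4),"F",np.round(s["wrist_force"],1),"gap",round(s["finger_gap"]*1000,1))
E
python3 -c "
from h import *
go((.489,.186,.17),down(np.radians(-12+180)))"
```

```text
t 0.7 shift [  61.3 -521.1 -520.4] turn [128.7  -0.   -0. ]  tcp [ 0.2588 -0.5135  0.2314] F [-1.   0.8 -0.1] gap 85.2
```

Request:
{"op": "send_rows", "data": {
  "plan": [
    [0,-60,-60,-10,0,0],
    [0,-115,-115,-20,0,0],
    [0,-165,-165,-30,0,0],
    [0,-210,-210,-40,0,0],
    [0,-250,-250,-50,0,0],
    [0,-290,-290,-60,0,0],
    [0,-330,-330,-70,0,0],
    [0,-370,-370,-80,0,0],
    [0,-410,-410,-90,0,0],
    [0,-450,-450,-100,0,0]
  ]
}}

```text
clock: 1.95
tcp_pos: [0.4551, 0.0821, 0.2317]
orientation: [0.634, 0.315, 0.633, -0.315]
wrist_force: [0.9, -1.1, 0.4]
finger_gap: 0.0852
```

```bash
python3 -c "
from h import *
go((.489,.186,.16),down(np.radians(-12+180)))
print(get_state()['joint_pos'])"
```

```text
t 1.95 shift [ 71.7  89.6 -62.5] turn [-1.309e+02  1.000e-01  0.000e+00]  tcp [0.4551 0.0821 0.2317] F [ 0.9 -1.1  0.4] gap 85.2
[ 4.84094465e-03  9.42364776e-02 -2.28102733e-01  1.24698699e+00
 -3.16407886e-04  9.28450905e-01]
```

Request:
{"op": "send_rows", "data": {
  "plan": [
    [5,20,-15,-10.6,0,0],
    [10,40,-30,-21,0,0],
    [20,60,-45,-31.5,0,0],
    [30,75,-55,-42,0,0],
    [40,80,-60,-52.5,0,0],
    [45,80,-60,-63,0,0],
    [50,80,-60,-73.5,0,0],
    [50,80,-60,-84,0,0],
    [50,80,-60,-94.5,0,0],
    [50,80,-60,-105,0,0]
  ]
}}

```text
clock: 3.2
tcp_pos: [0.4828, 0.176, 0.1813]
orientation: [0.635, -0.311, 0.635, 0.31]
wrist_force: [-0.4, 0.4, -0.6]
finger_gap: 0.0857
```

```bash
python3 -c "
from h import *
go((.489,.186,.16),down(np.radians(-12+180)))
print(get_state()['joint_pos'])"
```

```text
t 3.2 shift [21.3  1.3 11.7] turn [-25.9   0.    0. ]  tcp [0.4828 0.176  0.1813] F [-0.4  0.4 -0.6] gap 85.7
[ 1.93271089e-01  2.16415524e-01 -2.06999257e-01  1.14721381e+00
 -7.47480846e-05 -7.15904087e-01]
```

Request:
{"op": "send_rows", "data": {
  "plan": [
    [5,1,4,-10,0,0],
    [15,1,8,-20,0,0],
    [30,1,11,-26,0,0],
    [30,1,11.5,-26,0,0],
    [30,1,11.5,-26,0,0],
    [30,1,11.5,-26,0,0],
    [30,1,11.5,-26,0,0],
    [30,1,11.5,-26,0,0],
    [30,1,11.5,-26,0,0],
    [30,1,11.5,-26,0,0]
  ]
}}

```text
clock: 4.45
tcp_pos: [0.4891, 0.1856, 0.1513]
orientation: [0.551, -0.444, 0.551, 0.444]
wrist_force: [-0.7, -0.3, 1.2]
finger_gap: 0.0853
```

```bash
python3 -c "
from h import *
go((.489,.186,.08),down(np.radians(-12+180)))
t=viewer.read_camera('top');s=viewer.read_camera('side')
P=get_state()['tcp_pos'];print(proj(t,P),proj(s,P))
a=cv2.resize(t['frame'][140:220,230:310],None,fx=5,fy=5,interpolation=cv2.INTER_CUBIC)
b=cv2.resize(s['frame'][180:260,250:330],None,fx=5,fy=5,interpolation=cv2.INTER_CUBIC)
cv2.imwrite('pics/g1.png',np.hstack([a,b]))"
```

```text
t 4.45 shift [71.3  0.2  0.4] turn [-0.3 -0.   0. ]  tcp [0.4891 0.1856 0.1513] F [-0.7 -0.3  1.2] gap 85.3
[[260.04501015 190.14917742]] [[284.83239749 204.94414834]]
```

View pics/g1.png

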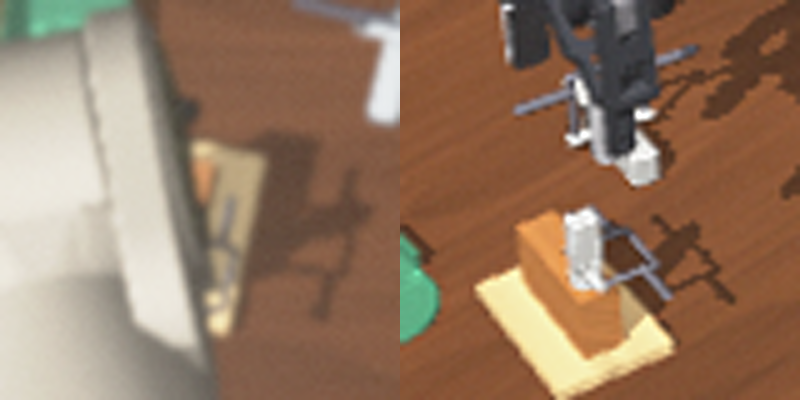

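Request:
{"op": "send_rows", "data": {
  "plan": [
    [15,0.2,0.4,0,0,0],
    [35,0.2,0.4,0,0,0],
    [55,0.2,0.4,0,0,0],
    [70,0.2,0.4,0,0,0],
    [80,0.2,0.4,0,0,0],
    [83,0.2,0.4,0,0,0],
    [83,0.2,0.4,0,0,0],
    [83,0.2,0.4,0,0,0],
    [83,0.2,0.4,0,0,0],
    [83,0.2,0.4,0,0,0]
  ]
}}

```text
clock: 5.8
tcp_pos: [0.4892, 0.1861, 0.0686]
orientation: [0.551, -0.444, 0.55, 0.444]
wrist_force: [-0.1, 0.4, -1.1]
finger_gap: 0.0855
```

Request:
{"op": "send_rows", "data": {
  "plan": [
    [0,0,0,0,0,0],
    [0,0,0,0,0,0],
    [0,0,0,0,0,0],
    [0,0,0,0,0,0],
    [0,0,0,0,0,0],
    [0,0,0,0,0,0],
    [0,0,0,0,0,0],
    [0,0,0,0,0,0],
    [0,0,0,0,0,0],
    [0,0,0,0,0,0]
  ],
  "claw": 5,
  "newtons": 40
}}

```text
clock: 7.05
tcp_pos: [0.4892, 0.1861, 0.0684]
orientation: [0.551, -0.444, 0.55, 0.444]
wrist_force: [1.5, 0.2, 1.4]
finger_gap: 0.0108
```

```bash
python3 -c "
from h import *
go((.489,.186,.16),down(np.radians(-12+180)))
s=viewer.read_camera('side')
crop(s,250,190,330,260,7,'g2.png')"
```

```text
t 7.05 shift [-91.6   0.1  -0.1] turn [-0.3  0.   0. ]  tcp [0.4892 0.1861 0.0684] F [1.5 0.2 1.4] gap 10.8
```

View pics/g2.png

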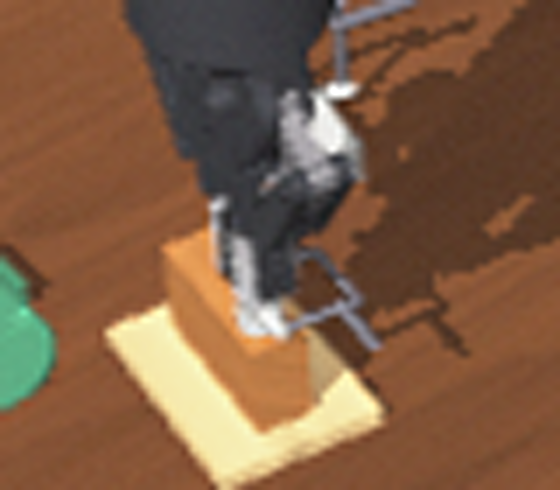

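Request:
{"op": "send_rows", "data": {
  "plan": [
    [-4,0,0,0,0,0],
    [-10,0,0,0,0,0],
    [-18,0,0,0,0,0],
    [-30,0,0,0,0,0],
    [-45,0,0,0,0,0],
    [-65,0,0,0,0,0],
    [-90,0,0,0,0,0],
    [-105,0,0,0,0,0],
    [-112,0,0,0,0,0],
    [-112,0,0,0,0,0]
  ]
}}

```text
clock: 8.35
tcp_pos: [0.4891, 0.1861, 0.1805]
orientation: [0.551, -0.444, 0.55, 0.444]
wrist_force: [-0.7, -0.1, -2.0]
finger_gap: 0.0112
```

```bash
python3 -c "
from h import *
go((.533,-.2055,.20),down(np.radians(87.9)))
s=viewer.read_camera('side')
P=get_state()['tcp_pos'];pts=[P,P+[0,0,.013],P+[0,0,-.047],P+[0,0,-.015]]
crop(s,240,140,340,250,5,'g3.png',[(p,(0,0,255)) for p in proj(s,pts)])"
```

```text
t 8.35 shift [ -19.5 -126.  -373.3] turn [79.8  0.   0. ]  tcp [0.4891 0.1861 0.1805] F [-0.7 -0.1 -2. ] gap 11.2
```

View pics/g3.png

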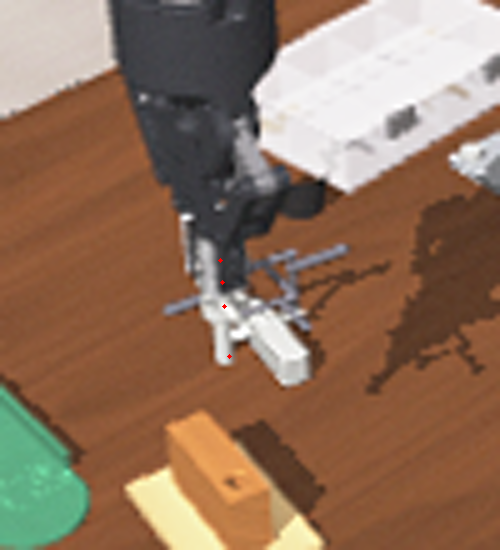

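Request:
{"op": "send_rows", "data": {
  "plan": [
    [-10,-5,-40,10,0,0],
    [-19,-20,-85,20,0,0],
    [-19,-40,-130,30,0,0],
    [-19,-60,-175,40,0,0],
    [-19,-80,-220,50,0,0],
    [-19,-95,-265,60,0,0],
    [-19,-110,-310,70,0,0],
    [-19,-120,-350,79.8,0,0],
    [-19,-126,-373,79.8,0,0],
    [-19,-126,-373,79.8,0,0]
  ]
}}

```text
clock: 9.65
tcp_pos: [0.5326, -0.2063, 0.1983]
orientation: [0.707, 0.013, 0.707, -0.012]
wrist_force: [0.4, 0.7, -1.6]
finger_gap: 0.0113
```

```bash
cat > look.py <<'E'
from h import *
import sys
w=3.105
go((.533,-.2055,.16),down(np.radians(87.9)))
s=viewer.read_camera('side');t=viewer.read_camera('top')
P=get_state()['tcp_pos'];ex=np.array([np.cos(w),np.sin(w),0]);ey=np.array([-ex[1],ex[0],0])
print(get_state()['joint_pos'].round(2) if hasattr(get_state()['joint_pos'],'round') else get_state()['joint_pos'])
pts=[P,P+[0,0,-.047],P+[0,0,-.015],(.5316,-.2055,.096)]
a=cv2.resize(s['frame'][110:200,310:400],None,fx=6,fy=6,interpolation=cv2.INTER_CUBIC)
for p in proj(s,pts): print(((p-[310,110]+.5)*6).round(0),end=' ')
cv2.imwrite('pics/%s_s.png'%sys.argv[1],a)
crop(t,370,110,450,190,6,sys.argv[1]+'_t.png')
print(((proj(t,pts)-[370,110]+.5)*6).round(0))
E
python3 look.py k1
```

```text
t 9.65 shift [38.3  0.8  0.4] turn [ 0.1 -0.1 -0. ]  tcp [ 0.5326 -0.2063  0.1983] F [ 0.4  0.7 -1.6] gap 11.3
[-0.51  0.32 -0.03  1.23  0.   -0.47]
[386. 124.] [380. 206.] [384. 151.] [377. 299.] [[305. 373.]
 [280. 384.]
 [297. 376.]
 [255. 398.]]
```

View pics/k1_s.png

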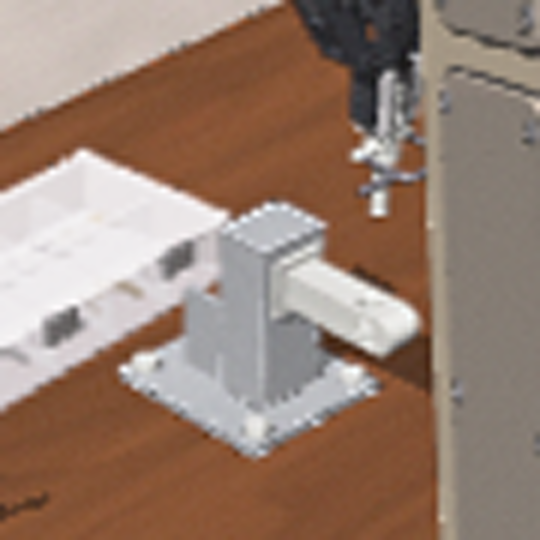

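View pics/k1_t.png

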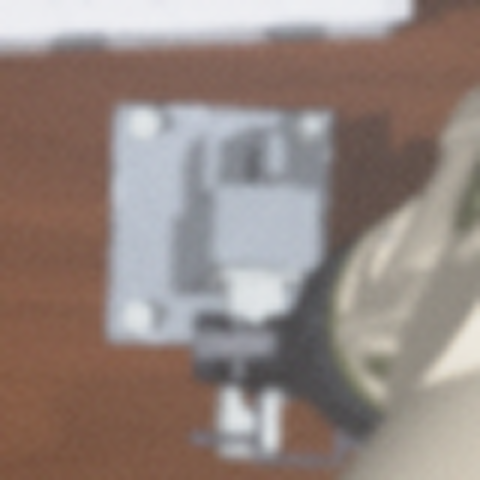

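```bash
cat > ov.py <<'E'
from h import *
s=viewer.read_camera('side');t=viewer.read_camera('top');s['frame']=np.load('s.npy');t['frame']=np.load('t.npy')
def ov(x,y,w,hx,name):
    e=np.array([np.cos(w),np.sin(w),0]);n=np.array([-e[1],e[0],0]);o=np.array([x,y,0.])
    P=[]
    for yy in(-.011,.011):
        for zz in (.096,.074):
            for xx in np.linspace(.01,hx+.025-(.011 if 1 else 0),12): P.append(o+e*xx+n*yy+[0,0,zz])
    H=[o+e*(hx+.0055*np.cos(a))+n*.0055*np.sin(a)+[0,0,.096] for a in np.linspace(0,6.28,14)]
    E=[o+e*(hx+.014+.011*np.cos(a))+n*yy+[0,0,.085+.011*np.sin(a)] for a in np.linspace(-1.57,1.57,9) for yy in(-.011,.011)]
    ims=[]
    for d,(u,v,k,W,Hh) in((s,(335,140,10,50,40)),(t,(395,145,10,30,45))):
        im=cv2.resize(d['frame'][v:v+Hh,u:u+W],None,fx=k,fy=k,interpolation=cv2.INTER_CUBIC)
        for L,c in((P,(0,255,0)),(H,(0,0,255)),(E,(255,0,0))):
            for p in proj(d,L): 
                cv2.circle(im,tuple(int(q) for q in (p-[u,v]+.5)*k),1,c,-1)
        ims.append(im)
    h=max(i.shape[0] for i in ims)
    ims=[cv2.copyMakeBorder(i,0,h-i.shape[0],0,0,0) for i in ims]
    cv2.imwrite('pics/'+name,np.hstack(ims))
import sys
ov(*[float(a) for a in sys.argv[2:6]],sys.argv[1])
E
python3 ov.py ov1.png .5856 -.2074 3.105 .054
```

```text
(no output)
```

View pics/ov1.png

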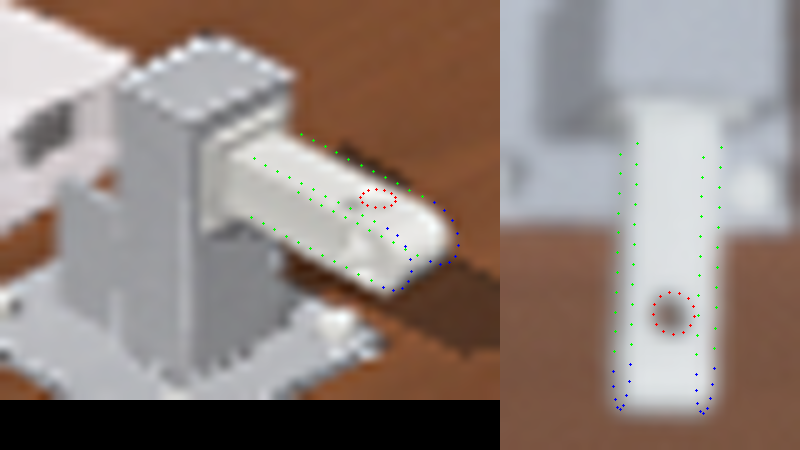

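```bash
python3 ov.py ov2.png .588 -.2044 3.115 .056
```

```text
(no output)
```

View pics/ov2.png

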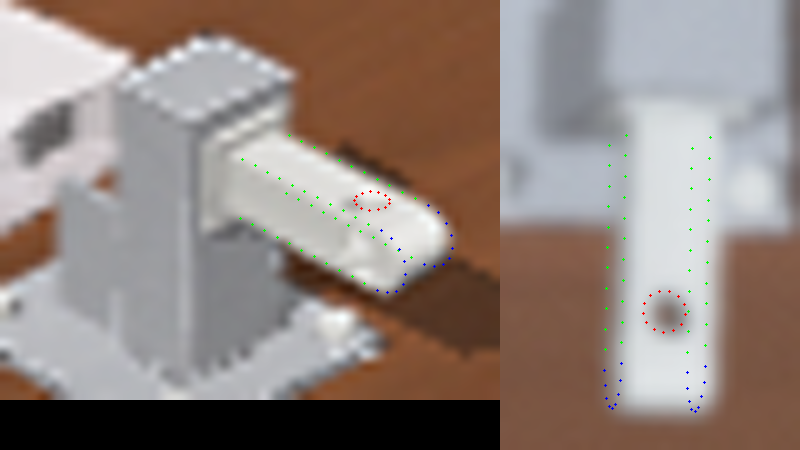

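Request:
{"op": "send_rows", "data": {
  "plan": [
    [8,2,0,0,0,0],
    [16,2,0,0,0,0],
    [24,2,0,0,0,0],
    [32,2,0,0,0,0],
    [38,2,0,0,0,0],
    [41,2,0,0,0,0],
    [43,2,0,0,0,0],
    [43,2,0,0,0,0],
    [43,2,0,0,0,0],
    [43,2,0,0,0,0]
  ]
}}

```text
clock: 11.2
tcp_pos: [0.5332, -0.2033, 0.1565]
orientation: [0.707, 0.013, 0.707, -0.013]
wrist_force: [0.5, -0.4, -0.3]
finger_gap: 0.0112
```

```bash
python3 look.py k2
```

```text
t 11.2 shift [-3.5 -2.2 -0.1] turn [0. 0. 0.]  tcp [ 0.5332 -0.2033  0.1565] F [ 0.5 -0.4 -0.3] gap 11.2
[-0.5   0.34 -0.11  1.13 -0.   -0.47]
[379. 199.] [374. 278.] [377. 224.] [377. 299.] [[279. 381.]
 [256. 392.]
 [272. 385.]
 [255. 398.]]
```

View pics/k2_s.png

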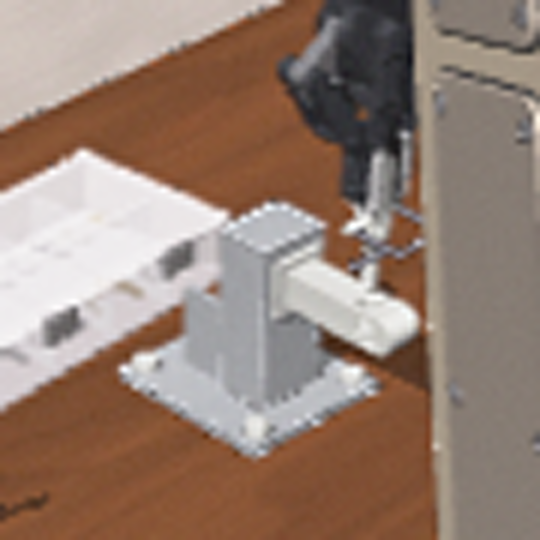

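View pics/k2_t.png

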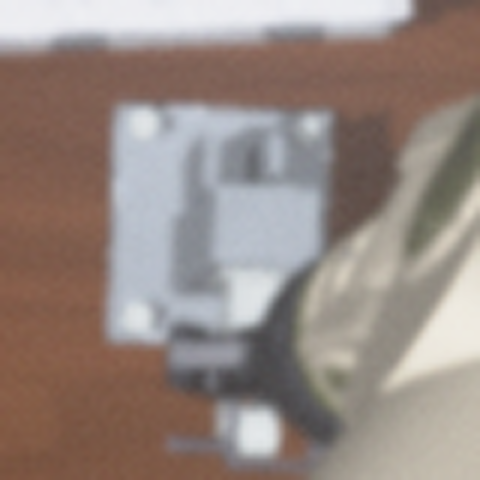

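Request:
{"op": "send_rows", "data": {
  "plan": [
    [3,-1,0,0,0,0],
    [6,-1,0,0,0,0],
    [8,-1,0,0,0,0],
    [9,-1,0,0,0,0],
    [10,-1,0,0,0,0],
    [10.5,-1,0,0,0,0],
    [11,-1,0,0,0,0],
    [11.5,-1,0,0,0,0],
    [11.5,-1,0,0,0,0],
    [11.5,-1,0,0,0,0]
  ]
}}

```text
clock: 12.55
tcp_pos: [0.533, -0.2042, 0.1449]
orientation: [0.707, 0.013, 0.707, -0.013]
wrist_force: [-0.2, 0.5, -1.8]
finger_gap: 0.0111
```

```bash
python3 look.py k3
```

```text
t 12.55 shift [-15.1  -1.3   0. ] turn [0. 0. 0.]  tcp [ 0.533  -0.2042  0.1449] F [-0.2  0.5 -1.8] gap 11.1
[-0.51  0.34 -0.13  1.1  -0.   -0.47]
[379. 218.] [374. 296.] [377. 243.] [377. 299.] [[276. 384.]
 [252. 394.]
 [268. 388.]
 [255. 398.]]
```

View pics/k3_s.png

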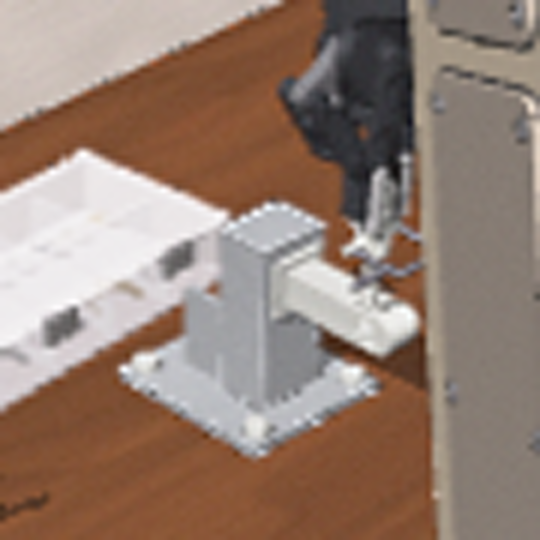

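Request:
{"op": "send_rows", "data": {
  "plan": [
    [0.3,0,0,0,0,0],
    [0.6,0,0,0,0,0],
    [0.9,0,0,0,0,0],
    [1.2,0,0,0,0,0],
    [1.2,0,0,0,0,0],
    [1.5,0,0,0,0,0],
    [1.8,0,0,0,0,0],
    [2,0,0,0,0,0],
    [2,0,0,0,0,0],
    [2,0,0,0,0,0]
  ]
}}

```text
clock: 13.9
tcp_pos: [0.533, -0.2042, 0.1428]
orientation: [0.707, 0.013, 0.707, -0.013]
wrist_force: [-0.5, -0.5, -1.5]
finger_gap: 0.0117
```

Request:
{"op": "send_rows", "data": {
  "plan": [
    [0.4,0,0,0,0,0],
    [0.8,0,0,0,0,0],
    [1.2,0,0,0,0,0],
    [1.6,0,0,0,0,0],
    [2,0,0,0,0,0],
    [2.4,0,0,0,0,0],
    [2.8,0,0,0,0,0],
    [3,0,0,0,0,0],
    [3,0,0,0,0,0],
    [3,0,0,0,0,0]
  ]
}}

```text
clock: 15.15
tcp_pos: [0.533, -0.2042, 0.1398]
orientation: [0.707, 0.013, 0.707, -0.013]
wrist_force: [0.1, 0.3, -1.3]
finger_gap: 0.0113
```

```bash
python3 look.py k4; python3 -c "
from h import *
print(get_state()['ft_torque'])"
```

```text
t 15.15 shift [-20.2  -1.3   0.1] turn [0. 0. 0.]  tcp [ 0.533  -0.2042  0.1398] F [ 0.1  0.3 -1.3] gap 11.3
[-0.51  0.35 -0.13  1.09 -0.   -0.47]
[378. 226.] [373. 304.] [377. 252.] [377. 299.] [[273. 385.]
 [250. 395.]
 [266. 389.]
 [255. 398.]]
[ 0.0407973  -0.01721784  0.05674222]
```

View pics/k4_s.png

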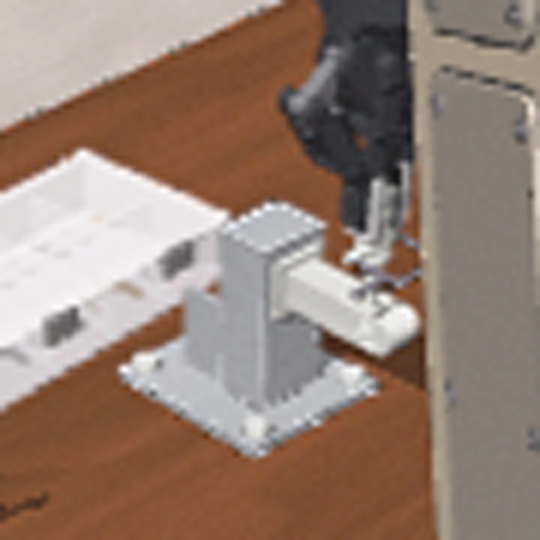

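Request:
{"op": "send_rows", "data": {
  "plan": [
    [1,0,0,0,0,0],
    [2,0,0,0,0,0],
    [3,0,0,0,0,0],
    [4,0,0,0,0,0],
    [5,0,0,0,0,0],
    [6,0,0,0,0,0],
    [7,0,0,0,0,0],
    [8,0,0,0,0,0],
    [9,0,0,0,0,0],
    [10,0,0,0,0,0]
  ]
}}

```text
clock: 16.5
tcp_pos: [0.5331, -0.2042, 0.1298]
orientation: [0.707, 0.013, 0.707, -0.013]
wrist_force: [0.7, -0.2, -1.0]
finger_gap: 0.0113
```

Request:
{"op": "send_rows", "data": {
  "plan": [
    [1,0,0,0,0,0],
    [2,0,0,0,0,0],
    [3,0,0,0,0,0],
    [4,0,0,0,0,0],
    [5,0,0,0,0,0],
    [6,0,0,0,0,0],
    [7,0,0,0,0,0],
    [8,0,0,0,0,0],
    [9,0,0,0,0,0],
    [10,0,0,0,0,0]
  ]
}}

```text
clock: 17.75
tcp_pos: [0.5331, -0.2043, 0.1198]
orientation: [0.707, 0.013, 0.707, -0.013]
wrist_force: [1.7, -0.1, -0.7]
finger_gap: 0.011
```

```bash
python3 look.py k5; python3 -c "
from h import *
print(get_state()['ft_torque'])"
```

```text
t 17.75 shift [-40.2  -1.2  -0. ] turn [0. 0. 0.]  tcp [ 0.5331 -0.2043  0.1198] F [ 1.7 -0.1 -0.7] gap 11.0
[-0.51  0.36 -0.17  1.04 -0.   -0.47]
[376. 260.] [371. 336.] [374. 285.] [377. 299.] [[263. 390.]
 [241. 399.]
 [256. 393.]
 [255. 398.]]
[-0.02025812 -0.53120295 -0.03081683]
```

View pics/k5_s.png

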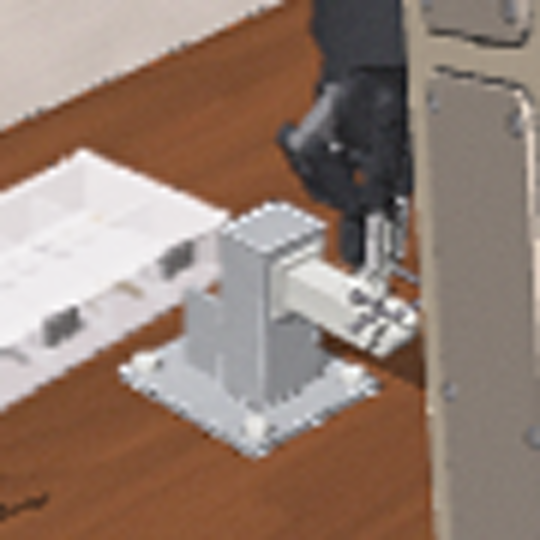

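Request:
{"op": "send_rows", "data": {
  "plan": [
    [0,0,0.4,0,0,0],
    [0.5,0,0.4,0,0,0],
    [1,0,0.4,0,0,0],
    [1.5,0,0.4,0,0,0],
    [2,0,0.4,0,0,0],
    [2.5,0,0.4,0,0,0],
    [3,0,0.4,0,0,0],
    [3.5,0,0.4,0,0,0],
    [4,0,0.4,0,0,0],
    [4,0,0.4,0,0,0]
  ]
}}

```text
clock: 19.1
tcp_pos: [0.5333, -0.2042, 0.1157]
orientation: [0.707, 0.013, 0.707, -0.013]
wrist_force: [0.2, 0.3, -1.6]
finger_gap: 0.0112
```

```bash
python3 -c "
from h import *
s=get_state();print(s['tcp_pos'],s['wrist_force'],s['ft_torque'])"
```

```text
[ 0.53327937 -0.20421769  0.11568271] [ 0.17796764  0.27812629 -1.5857673 ] [ 0.00531376 -0.14246013  0.00113107]
```

Expected seating is at TCP z ≈ 0.1144; feeling down in small steps.

Request:
{"op": "send_rows", "data": {
  "plan": [
    [0.2,0,0,0,0,0],
    [0.4,0,0,0,0,0],
    [0.6,0,0,0,0,0],
    [0.8,0,0,0,0,0],
    [1,0,0,0,0,0],
    [1.1,0,0,0,0,0],
    [1.2,0,0,0,0,0],
    [1.3,0,0,0,0,0],
    [1.3,0,0,0,0,0],
    [1.3,0,0,0,0,0]
  ]
}}

```text
clock: 20.35
tcp_pos: [0.5333, -0.2042, 0.1145]
orientation: [0.707, 0.013, 0.707, -0.013]
wrist_force: [0.1, -0.4, -1.3]
finger_gap: 0.0109
```

Request:
{"op": "send_rows", "data": {
  "plan": [
    [0.2,0,0,0,0,0],
    [0.3,0,0,0,0,0],
    [0.4,0,0,0,0,0],
    [0.5,0,0,0,0,0],
    [0.6,0,0,0,0,0],
    [0.7,0,0,0,0,0],
    [0.8,0,0,0,0,0],
    [0.8,0,0,0,0,0],
    [0.8,0,0,0,0,0],
    [0.8,0,0,0,0,0]
  ]
}}

```text
clock: 21.6
tcp_pos: [0.5334, -0.2042, 0.1143]
orientation: [0.707, 0.013, 0.707, -0.013]
wrist_force: [-2.1, 0.5, 6.4]
finger_gap: 0.0114
```

Request:
{"op": "send_rows", "data": {
  "plan": [
    [-0.6,0,0,0,0,0],
    [-0.6,0,0,0,0,0],
    [-0.6,0,0,0,0,0],
    [-0.6,0,0,0,0,0],
    [-0.6,0,0,0,0,0],
    [-0.6,0,0,0,0,0],
    [-3,0,0,0,0,0],
    [-10,0,0,0,0,0],
    [-15,0,0,0,0,0],
    [-15,0,0,0,0,0]
  ],
  "claw": 54
}}

```text
clock: 22.85
tcp_pos: [0.5339, -0.2045, 0.1295]
orientation: [0.707, 0.012, 0.707, -0.013]
wrist_force: [0.0, 0.2, -0.1]
finger_gap: 0.0542
```

```bash
python3 look.py k6;python3 -c "
from h import *
s=viewer.read_camera('side');crop(s,345,130,405,180,12,'k6b.png')"
```

```text
t 22.85 shift [-30.5  -1.1  -0.8] turn [0.  0.1 0. ]  tcp [ 0.5339 -0.2045  0.1295] F [ 0.   0.2 -0.1] gap 54.2
[-0.51  0.36 -0.15  1.06 -0.   -0.47]
[376. 245.] [371. 322.] [375. 269.] [377. 299.] [[268. 387.]
 [245. 397.]
 [260. 390.]
 [255. 398.]]
```

View pics/k6b.png

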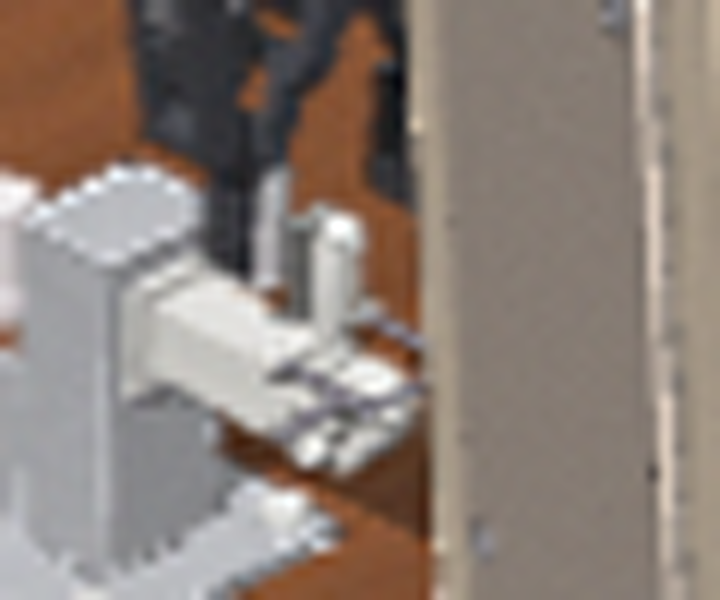

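View pics/k6_t.png

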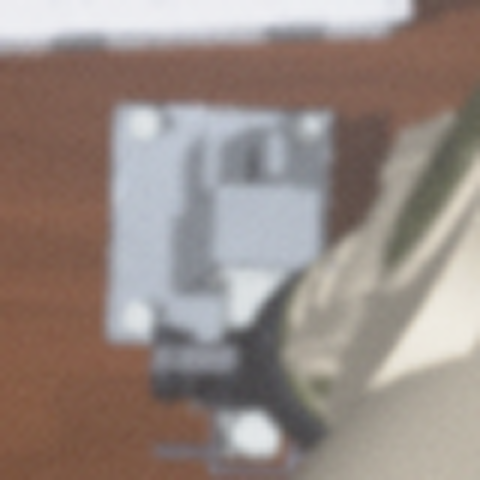

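```bash
cat > pm.py <<'E'
from h import *
import sys
def pm(x,y,w,a,name,box=(345,130,405,180,12),cam='side',dz=0.):
    e=np.array([np.cos(w),np.sin(w),0]);n=np.array([-e[1],e[0],0]);o=np.array([x,y,.104+dz])
    d=viewer.read_camera(cam)
    L=lambda A,B:[np.array(A)+(np.array(B)-np.array(A))*k for k in np.linspace(0,1,14)]
    u=e*np.cos(a)-np.array([0,0,np.sin(a)])
    G=[]
    G+=[(p,(0,0,255)) for p in proj(d,L(o-n*.02,o+n*.02))]
    for sg in(-1,1):
        G+=[(p,(0,255,0)) for p in proj(d,L(o+u*.026+n*.017*sg,o+u*.026+n*.042*sg))]
        G+=[(p,(255,0,0)) for p in proj(d,L(o+n*.017*sg,o+u*.0335+n*.017*sg))]
    G+=[(p,(255,0,0)) for p in proj(d,L(o+u*.0335-n*.017,o+u*.0335+n*.017))]
    for sx in(-1,1):
        for sy in(-1,1): G+=[(p,(255,0,255)) for p in proj(d,L(o+e*.008*sx+n*.006*sy+[0,0,.005],o+e*.008*sx+n*.006*sy+[0,0,.035]))]
    crop(d,*box,name,G)
if __name__=="__main__": pm(*[float(v) for v in sys.argv[2:6]],sys.argv[1])
E
python3 pm.py m1.png .5345 -.2045 3.105 .05
```

```text
(no output)
```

View pics/m1.png

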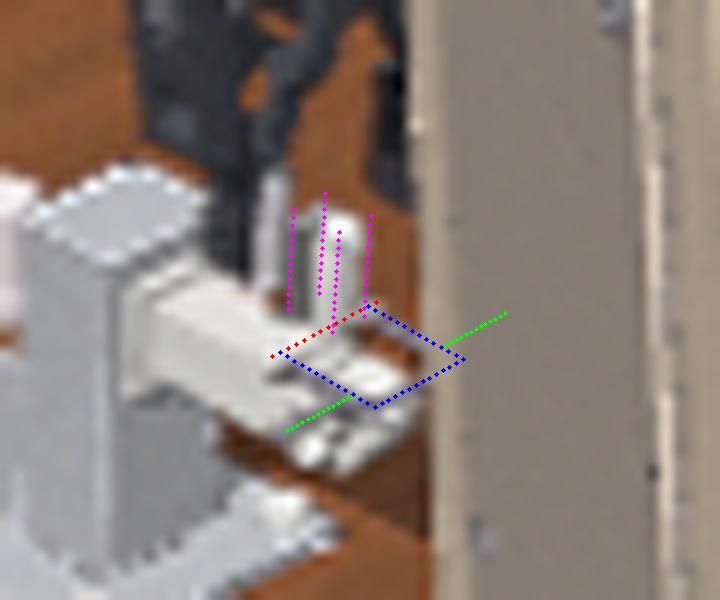

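```bash
cat > arc.py <<'E'
from h import *
PX,PY,W=.5345,-.2045,3.105
e=np.array([np.cos(W),np.sin(W),0]); Z=np.array([0,0,1.])
def tgt(th,ph,gap,dl,slide=0.):
    H=np.array([PX,PY,.104]); u=e*np.cos(th)-Z*np.sin(th); t=-e*np.sin(th)-Z*np.cos(th)
    # tool
    x=-e*np.sin(ph)-Z*np.cos(ph); y=np.array([np.cos(W-np.pi/2),np.sin(W-np.pi/2),0]); z=np.cross(x,y)
    # bar radius 2.5 touches end face: tip plane = bar centre - 2.5*x
    p=H+.026*u-x*(.0025+gap)+x*dl+z*slide
    return p,R.from_matrix(np.c_[x,y,z])
def rows(lst,base=None):
    s=get_state(); Rc=rot_tool(); p0=s["tcp_pos"]
    print("t",round(s["clock"],2),"tcp",p0.round(4),"F",np.round(s["wrist_force"],1))
    for a in lst:
        p,Rt=tgt(*a); print(a,(Rc.inv().apply(p-p0)*1000).round(1),(Rc.inv()*Rt).as_rotvec(degrees=True).round(1))
E
python3 - <<'E'
from arc import *
rows([(.05,.35,.008,0)])
E
```

```text
t 23.05 tcp [ 0.5333 -0.2042  0.1286] F [-0.7 -0.3 -0.4]
(0.05, 0.35, 0.008, 0) [ 16.   -0.3 -28.3] [  0.  -20.1  -0. ]
```

Request:
{"op": "send_rows", "data": {
  "plan": [
    [0,0,-8,0,-5,0],
    [0,0,-16,0,-10,0],
    [0,0,-24,0,-15,0],
    [4,0,-28,0,-20,0],
    [8,0,-28.3,0,-20,0],
    [12,0,-28.3,0,-20,0],
    [16,0,-28.3,0,-20,0],
    [16,0,-28.3,0,-20,0],
    [16,0,-28.3,0,-20,0],
    [16,0,-28.3,0,-20,0]
  ]
}}

```text
clock: 24.3
tcp_pos: [0.5053, -0.2033, 0.1128]
orientation: [0.819, 0.01, 0.573, -0.015]
wrist_force: [-0.3, -0.1, 0.0]
finger_gap: 0.0542
```

```bash
python3 -c "
from arc import *
rows([(.05,.35,0.002,0),(.05,.35,-.002,0)])
import pm; pm.pm(.5345,-.2045,3.105,.05,'m2.png')
t=viewer.read_camera('top');crop(t,370,110,450,190,6,'m2t.png')"
```

```text
t 24.3 tcp [ 0.5053 -0.2033  0.1128] F [-0.3 -0.1  0. ]
(0.05, 0.35, 0.002, 0) [ 6.1 -0.2 -0.4] [ 0.1 -0.1 -0. ]
(0.05, 0.35, -0.002, 0) [10.1 -0.2 -0.4] [ 0.1 -0.1 -0. ]
```

View pics/m2.png

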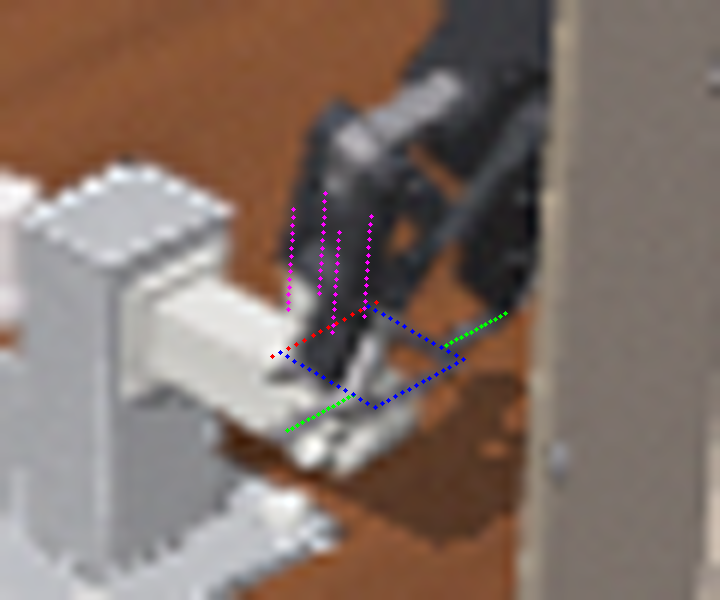

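View pics/m2t.png

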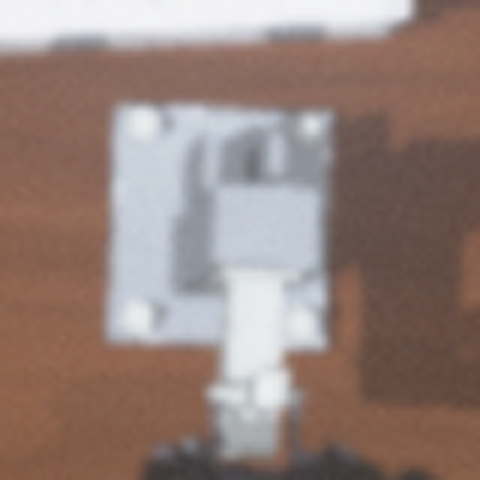

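```bash
python3 -c "
from arc import *
rows([(.05,.35,0.0,.005),(.12,.37,0.0,.005),(.18,.39,0,.005),(.24,.41,0,.005),(.3,.43,0,.005),(.35,.45,0,.005),(.4,.47,0,.005),(.45,.5,0,.005)])"
```

```text
t 24.4 tcp [ 0.5052 -0.2032  0.1128] F [-0.7 -0.2 -0.4]
(0.05, 0.35, 0.0, 0.005) [13.1 -0.2 -0.3] [ 0. -0. -0.]
(0.12, 0.37, 0.0, 0.005) [14.9 -0.2 -0.7] [ 0.  -1.2 -0. ]
(0.18, 0.39, 0, 0.005) [16.4 -0.2 -1. ] [ 0.  -2.3 -0. ]
(0.24, 0.41, 0, 0.005) [18.  -0.2 -1.2] [ 0.  -3.5 -0. ]
(0.3, 0.43, 0, 0.005) [19.5 -0.2 -1.2] [ 0.  -4.6 -0. ]
(0.35, 0.45, 0, 0.005) [20.8 -0.2 -1.2] [ 0.  -5.8 -0. ]
(0.4, 0.47, 0, 0.005) [22.1 -0.2 -1.1] [ 0.  -6.9 -0. ]
(0.45, 0.5, 0, 0.005) [23.4 -0.2 -1. ] [ 0.  -8.6 -0. ]
```

Request:
{"op": "send_rows", "data": {
  "plan": [
    [7,-0.2,-0.3,0,0,0],
    [13.1,-0.2,-0.3,0,0,0],
    [14.9,-0.2,-0.7,0,-1.2,0],
    [16.4,-0.2,-1,0,-2.3,0],
    [18,-0.2,-1.2,0,-3.5,0],
    [19.5,-0.2,-1.2,0,-4.6,0],
    [20.8,-0.2,-1.2,0,-5.8,0],
    [22.1,-0.2,-1.1,0,-6.9,0],
    [23.4,-0.2,-1,0,-8.6,0],
    [23.4,-0.2,-1,0,-8.6,0]
  ]
}}

```text
clock: 25.65
tcp_pos: [0.5115, -0.2034, 0.0899]
orientation: [0.86, 0.009, 0.511, -0.015]
wrist_force: [0.3, 1.0, 0.3]
finger_gap: 0.0539
```

```bash
python3 -c "
from arc import *
import pm; pm.pm(.5345,-.2045,3.105,.4,'m3.png')
rows([(.5,.53,0,.005),(.55,.57,0,.005),(.6,.61,0,.005),(.65,.65,0,.005),(.7,.7,0,.005)])
t=viewer.read_camera('top');crop(t,370,110,450,190,6,'m3t.png')"
```

```text
t 25.7 tcp [ 0.5118 -0.2036  0.0902] F [-0.6 -0.2  0.2]
(0.5, 0.53, 0, 0.005) [ 1.2 -0.1  0.7] [ 0.  -1.8 -0. ]
(0.55, 0.57, 0, 0.005) [ 2.5 -0.1  0.8] [ 0.  -4.1 -0. ]
(0.6, 0.61, 0, 0.005) [ 3.8 -0.1  1. ] [ 0.  -6.4 -0. ]
(0.65, 0.65, 0, 0.005) [ 5.1 -0.1  1.3] [ 0.  -8.7 -0. ]
(0.7, 0.7, 0, 0.005) [ 6.4 -0.1  1.6] [  0.  -11.5  -0. ]
```

View pics/m3.png

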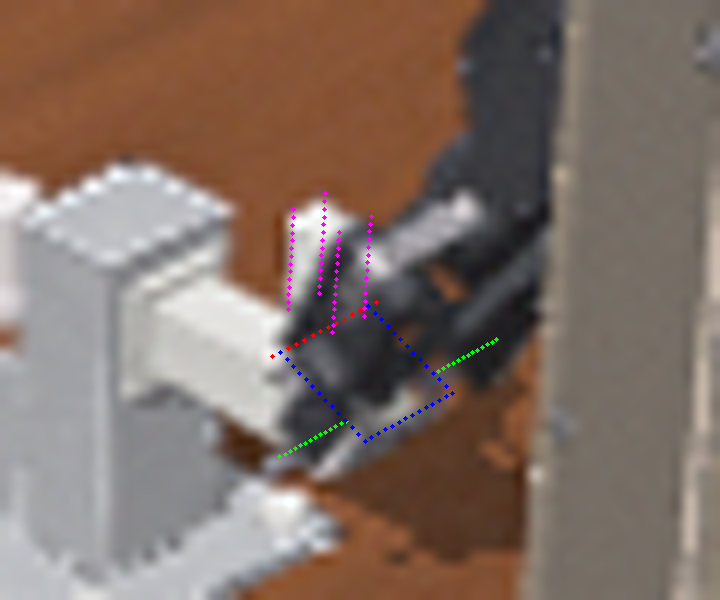

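View pics/m3t.png

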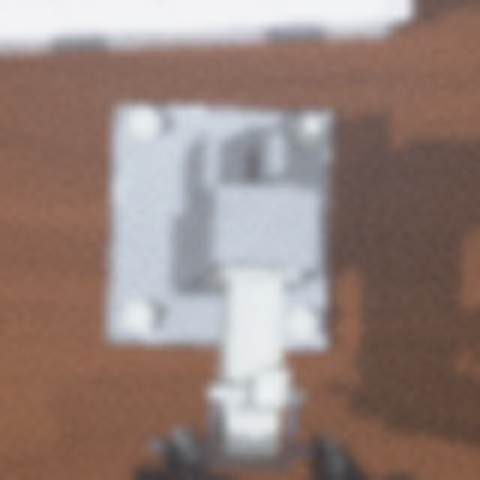

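Request:
{"op": "send_rows", "data": {
  "plan": [
    [0.6,-0.1,0.5,0,-1,0],
    [1.2,-0.1,0.7,0,-1.8,0],
    [1.8,-0.1,0.7,0,-3,0],
    [2.5,-0.1,0.8,0,-4.1,0],
    [3.1,-0.1,0.9,0,-5.3,0],
    [3.8,-0.1,1,0,-6.4,0],
    [4.4,-0.1,1.1,0,-7.5,0],
    [5.1,-0.1,1.3,0,-8.7,0],
    [5.1,-0.1,1.3,0,-8.7,0],
    [5.1,-0.1,1.3,0,-8.7,0]
  ]
}}

```text
clock: 27.0
tcp_pos: [0.5155, -0.204, 0.0865]
orientation: [0.896, 0.008, 0.444, -0.016]
wrist_force: [-3.4, -0.1, 4.2]
finger_gap: 0.0539
```

```bash
python3 -c "
from arc import *
import pm; pm.pm(.5345,-.2045,3.105,.65,'m4.png')
rows([(.7,.7,0,.005),(.75,.74,0,.005),(.8,.78,0,.005),(.85,.82,0,.005),(.9,.86,0,.005),(.95,.9,0,.005),(1,.93,0,.005)])
t=viewer.read_camera('top');crop(t,370,110,450,190,6,'m4t.png')"
```

```text
t 27.05 tcp [ 0.5155 -0.204   0.0865] F [-3.4 -0.2  5.1]
(0.7, 0.7, 0, 0.005) [ 1.4  0.2 -0.1] [ 0.  -2.8 -0. ]
(0.75, 0.74, 0, 0.005) [2.7 0.2 0. ] [ 0.  -5.1 -0. ]
(0.8, 0.78, 0, 0.005) [3.9 0.2 0.3] [ 0.  -7.4 -0. ]
(0.85, 0.82, 0, 0.005) [5.2 0.2 0.6] [ 0.  -9.7 -0. ]
(0.9, 0.86, 0, 0.005) [6.5 0.2 1. ] [  0. -12.  -0.]
(0.95, 0.9, 0, 0.005) [7.7 0.2 1.5] [  0.  -14.3  -0. ]
(1, 0.93, 0, 0.005) [8.9 0.2 2. ] [  0. -16.  -0.]
```

View pics/m4.png

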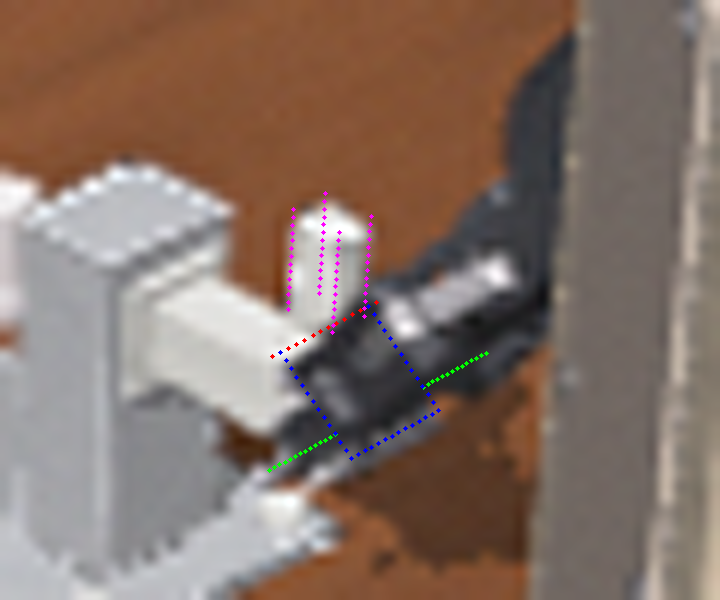

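View pics/m4t.png

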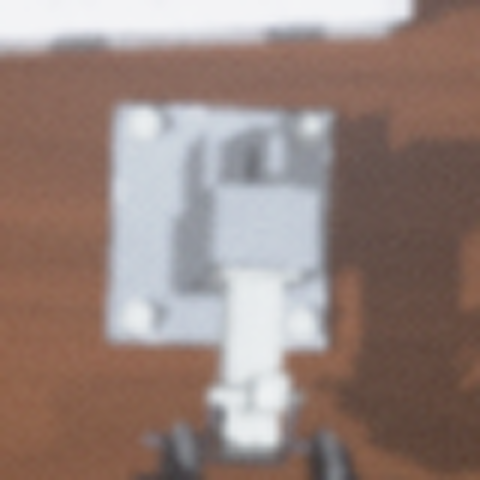

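Request:
{"op": "send_rows", "data": {
  "plan": [
    [0.7,0,0,0,-1.4,0],
    [1.4,0,0,0,-2.8,0],
    [2,0,0,0,-4,0],
    [2.7,0,0,0,-5.1,0],
    [3.3,0,0.2,0,-6.3,0],
    [3.9,0,0.3,0,-7.4,0],
    [4.6,0,0.5,0,-8.6,0],
    [5.2,0,0.6,0,-9.7,0],
    [5.2,0,0.6,0,-9.7,0],
    [5.2,0,0.6,0,-9.7,0]
  ]
}}

```text
clock: 28.35
tcp_pos: [0.5247, -0.2095, 0.0874]
orientation: [0.928, 0.008, 0.371, -0.014]
wrist_force: [0.5, -1.2, -0.4]
finger_gap: 0.0538
```

```bash
python3 -c "
from arc import *
import pm; pm.pm(.5345,-.2045,3.105,.85,'m5.png')
rows([(.9,.86,0,.005),(.95,.9,0,.005),(1,.93,0,.005),(1.05,.95,0,.005),(1.1,.97,0,.005),(1.15,.99,0,.005)])
t=viewer.read_camera('top');crop(t,370,110,450,190,6,'m5t.png')
print(get_state()['joint_pos'])"
```

```text
t 28.4 tcp [ 0.5249 -0.2097  0.0876] F [-0.2  0.2 -0.4]
(0.9, 0.86, 0, 0.005) [ 0.4  5.5 -7.4] [ 0.  -2.8 -0.4]
(0.95, 0.9, 0, 0.005) [ 1.7  5.5 -7.1] [ 0.  -5.1 -0.4]
(1, 0.93, 0, 0.005) [ 2.9  5.5 -6.9] [ 0.  -6.8 -0.4]
(1.05, 0.95, 0, 0.005) [ 4.2  5.5 -6.5] [ 0.  -8.  -0.4]
(1.1, 0.97, 0, 0.005) [ 5.5  5.5 -6.1] [ 0.  -9.1 -0.4]
(1.15, 0.99, 0, 0.005) [ 6.7  5.5 -5.7] [  0.  -10.3  -0.4]
[-0.80413502  0.08699098 -1.02638801 -0.18632965  0.53329803 -0.58980166]
```

View pics/m5.png

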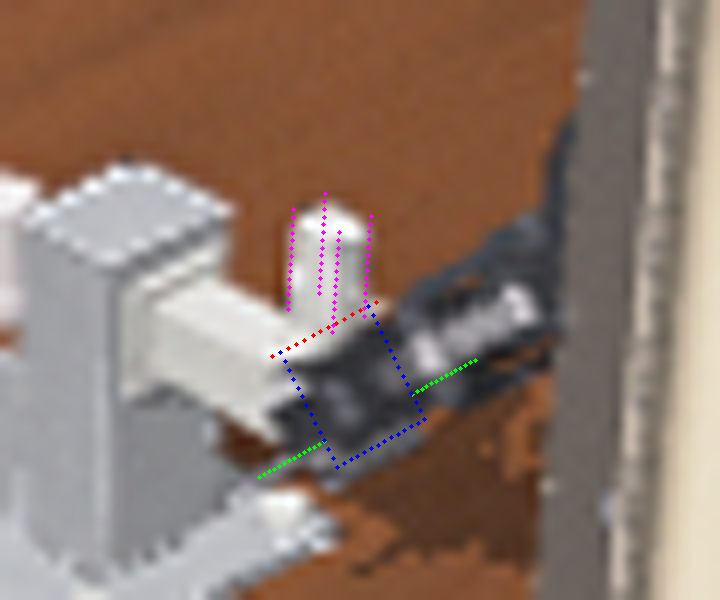

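Request:
{"op": "send_rows", "data": {
  "plan": [
    [-2,0,0,0,0,0],
    [-4,0,0,0,2,0],
    [-6,0,0,0,4,0],
    [-7,0,0,0,6,0],
    [-8,0,0,0,8,0],
    [-8,0,0,0,10,0],
    [-8,0,0,0,12,0],
    [-8,0,0,0,14,0],
    [-8,0,0,0,16,0],
    [-8,0,0,0,16,0]
  ]
}}

```text
clock: 29.7
tcp_pos: [0.5198, -0.2098, 0.0939]
orientation: [0.868, 0.009, 0.496, -0.012]
wrist_force: [-0.3, -0.6, -0.2]
finger_gap: 0.0539
```

```bash
python3 -c "
from arc import *
import pm; pm.pm(.5345,-.2045,3.105,.75,'m6.png')
rows([(.7,.5,.003,.005),(.75,.5,.003,.005)])
t=viewer.read_camera('top');crop(t,370,110,450,190,6,'m6t.png')
print(get_state()['joint_pos'])"
```

```text
t 29.75 tcp [ 0.5194 -0.2096  0.0935] F [ 0.5 -0.1 -0.7]
(0.7, 0.5, 0.003, 0.005) [ 2.4  5.6 -7.4] [ 0.2  1.9 -0.4]
(0.75, 0.5, 0.003, 0.005) [ 3.7  5.6 -7.1] [ 0.2  1.9 -0.4]
[-0.70287087  0.08084054 -0.76754525  0.29297464  0.32460884 -0.5994554 ]
```

View pics/m6.png

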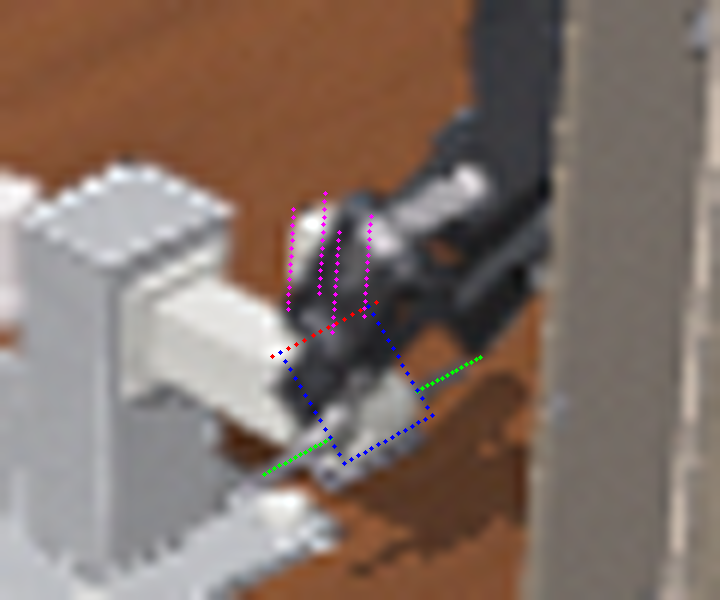

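View pics/m6t.png

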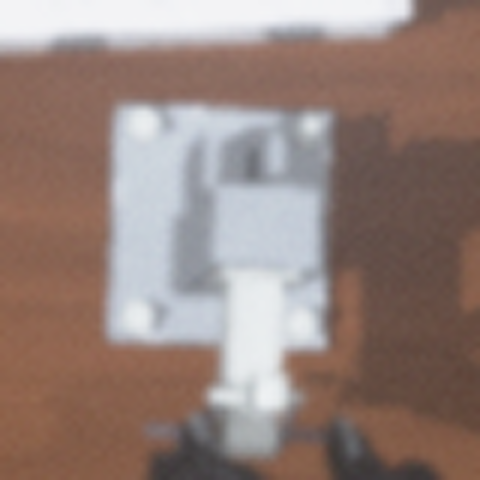

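```bash
python3 -c "
from arc import *
import pm; pm.pm(.5345,-.2045,3.105,.95,'m7.png'); pm.pm(.5345,-.2045,3.105,.95,'m7t.png',(380,150,440,190,12),'top')
"
```

```text
(no output)
```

View pics/m7.png

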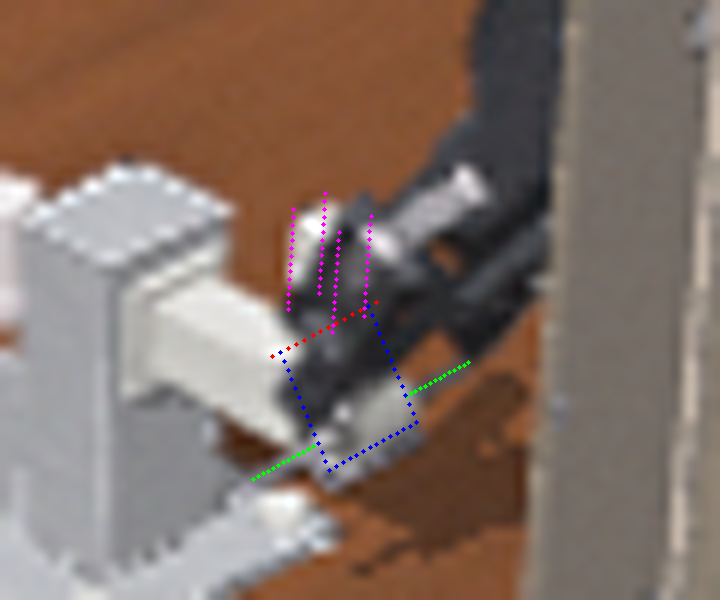

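View pics/m7t.png

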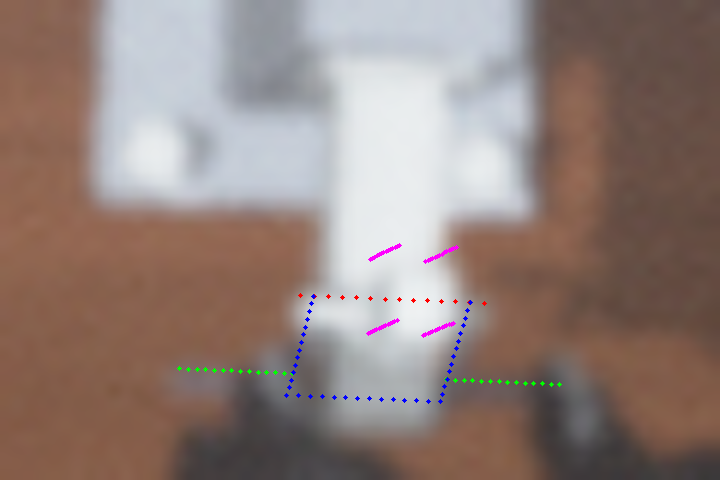

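```bash
python3 -c "
from arc import *
rows([(.85,.5,.006,.005),(.9,.5,.002,.005),(.95,.52,0,.005),(1.,.53,0,.005),(1.05,.54,0,.005),(1.1,.55,0,.005)])
"
```

```text
t 29.9 tcp [ 0.5186 -0.2092  0.0928] F [-0.6  0.   0.4]
(0.85, 0.5, 0.006, 0.005) [ 3.   5.3 -5.3] [ 0.1  1.8 -0.4]
(0.9, 0.5, 0.002, 0.005) [ 8.3  5.2 -5. ] [ 0.1  1.8 -0.4]
(0.95, 0.52, 0, 0.005) [11.5  5.2 -4.6] [ 0.1  0.7 -0.4]
(1.0, 0.53, 0, 0.005) [12.6  5.2 -4. ] [ 0.1  0.1 -0.4]
(1.05, 0.54, 0, 0.005) [13.8  5.2 -3.3] [ 0.1 -0.5 -0.4]
(1.1, 0.55, 0, 0.005) [14.9  5.2 -2.6] [ 0.1 -1.1 -0.4]
```

Request:
{"op": "send_rows", "data": {
  "plan": [
    [-1,2.5,-2.5,0,1,0],
    [0,5.2,-5.3,0,1.8,-0.4],
    [3,5.2,-5.3,0,1.8,-0.4],
    [5.5,5.2,-5.2,0,1.8,-0.4],
    [8.3,5.2,-5,0,1.8,-0.4],
    [10,5.2,-4.8,0,1.2,-0.4],
    [11.5,5.2,-4.6,0,0.7,-0.4],
    [12.6,5.2,-4,0,0,-0.4],
    [12.6,5.2,-4,0,0,-0.4],
    [12.6,5.2,-4,0,0,-0.4]
  ]
}}

```text
clock: 31.15
tcp_pos: [0.5218, -0.2043, 0.0801]
orientation: [0.868, 0.008, 0.497, -0.015]
wrist_force: [0.1, -0.7, 0.3]
finger_gap: 0.0541
```

```bash
python3 -c "
from arc import *
import pm; pm.pm(.5345,-.2045,3.105,1.0,'m8.png'); pm.pm(.5325,-.2055,3.105,1.,'m8t.png',(380,150,440,190,12),'top')
rows([(1.05,.54,0,.005),(1.1,.55,0,.005),(1.15,.55,0,.005),(1.2,.55,0,.005),(1.25,.55,0,.005),(1.3,.55,0,.005),(1.36,.55,0,.005)])
print(get_state()['joint_pos'])
"
```

```text
t 31.25 tcp [ 0.5219 -0.2043  0.0801] F [-0.4 -0.8  0.7]
(1.05, 0.54, 0, 0.005) [1.2 0.2 0.4] [ 0.1 -0.5  0. ]
(1.1, 0.55, 0, 0.005) [2.3 0.2 1.1] [ 0.1 -1.1  0. ]
(1.15, 0.55, 0, 0.005) [3.4 0.2 1.9] [ 0.1 -1.1  0. ]
(1.2, 0.55, 0, 0.005) [4.4 0.2 2.7] [ 0.1 -1.1  0. ]
(1.25, 0.55, 0, 0.005) [5.4 0.2 3.5] [ 0.1 -1.1  0. ]
(1.3, 0.55, 0, 0.005) [6.4 0.2 4.4] [ 0.1 -1.1  0. ]
(1.36, 0.55, 0, 0.005) [7.4 0.2 5.5] [ 0.1 -1.1  0. ]
[-0.68439558  0.0993832  -0.78975812  0.24352068  0.3103189  -0.58046988]
```

View pics/m8.png

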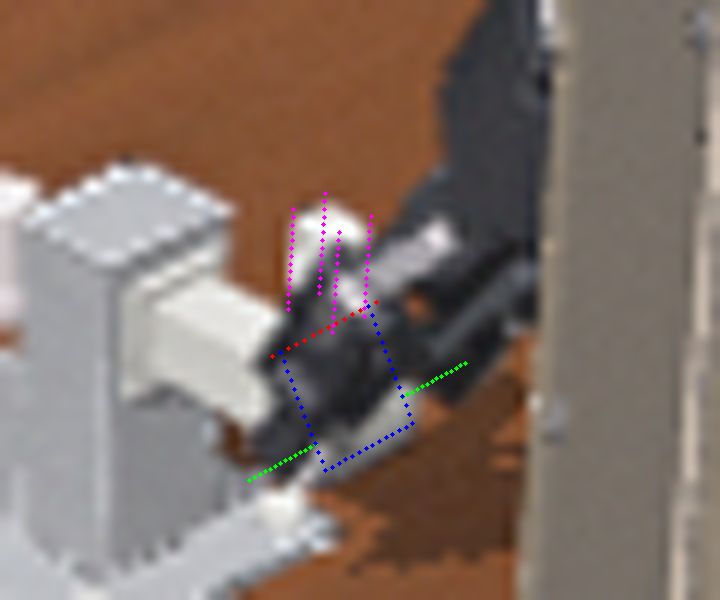

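View pics/m8t.png

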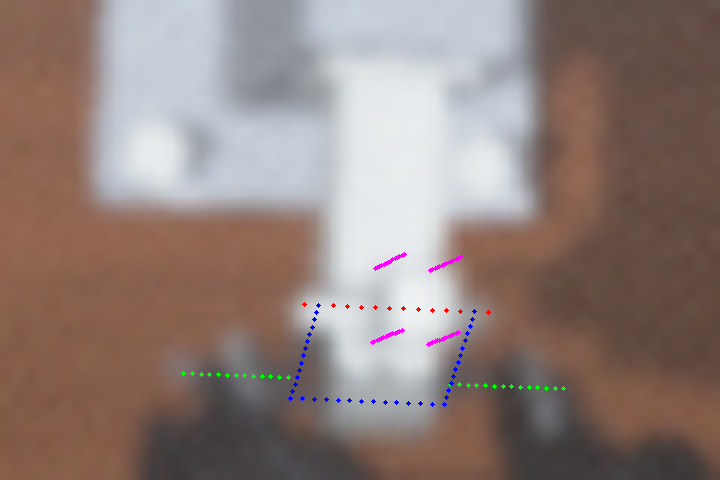

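Request:
{"op": "send_rows", "data": {
  "plan": [
    [0.6,0,0.2,0,0,0],
    [1.2,0,0.4,0,-0.5,0],
    [1.8,0,0.8,0,-1,0],
    [2.3,0,1.1,0,-1,0],
    [2.9,0,1.5,0,-1,0],
    [3.4,0,1.9,0,-1,0],
    [3.9,0,2.3,0,-1,0],
    [4.4,0,2.7,0,-1,0],
    [4.4,0,2.7,0,-1,0],
    [4.4,0,2.7,0,-1,0]
  ]
}}

```text
clock: 32.5
tcp_pos: [0.5268, -0.2045, 0.0779]
orientation: [0.872, 0.008, 0.489, -0.015]
wrist_force: [0.5, 0.5, 0.1]
finger_gap: 0.0539
```

```bash
python3 -c "
from arc import *
import pm; pm.pm(.5345,-.2045,3.105,1.2,'m9.png'); pm.pm(.5325,-.2055,3.105,1.2,'m9t.png',(380,150,440,190,12),'top')
rows([(1.25,.55,0,.005),(1.3,.55,0,.005),(1.36,.55,0,.005)])
"
```

```text
t 32.6 tcp [ 0.5268 -0.2045  0.078 ] F [-0.  -0.6  0.5]
(1.25, 0.55, 0, 0.005) [1.1 0.3 0.3] [ 0.2 -0.   0. ]
(1.3, 0.55, 0, 0.005) [2.1 0.3 1.2] [ 0.2 -0.   0. ]
(1.36, 0.55, 0, 0.005) [3.2 0.3 2.3] [ 0.2 -0.   0. ]
```

View pics/m9.png

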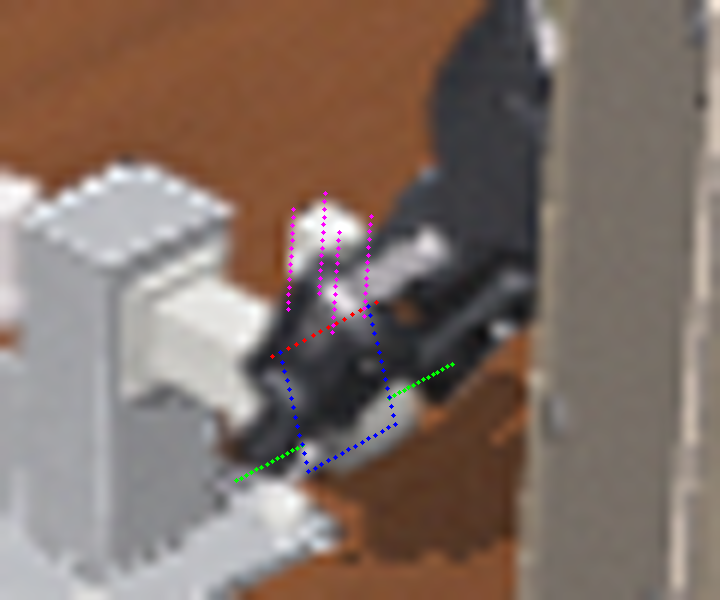

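View pics/m9t.png

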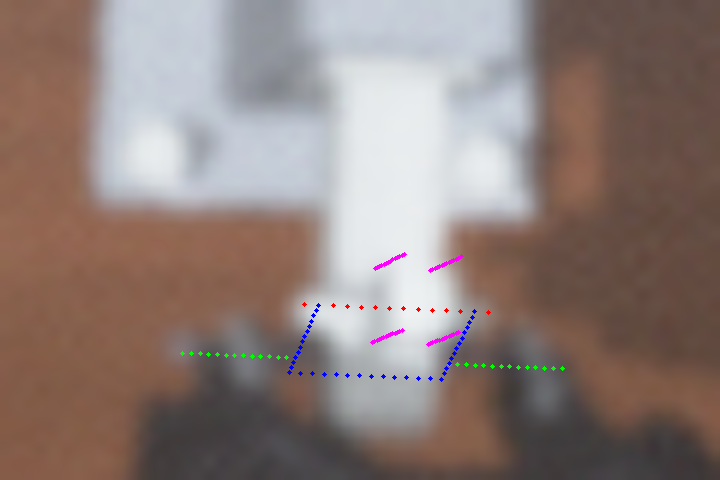

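Request:
{"op": "send_rows", "data": {
  "plan": [
    [0.5,0.2,0.2,0,0,0],
    [1.1,0.2,0.3,0,0,0],
    [1.6,0.2,0.8,0,0,0],
    [2.1,0.2,1.2,0,0,0],
    [2.6,0.2,1.7,0,0,0],
    [3,0.2,2.1,0,0,0],
    [3.2,0.2,2.3,0,0,0],
    [3.4,0.2,2.7,0,0,0],
    [3.4,0.2,2.7,0,0,0],
    [3.4,0.2,2.7,0,0,0]
  ]
}}

```text
clock: 33.85
tcp_pos: [0.5303, -0.2046, 0.0766]
orientation: [0.872, 0.008, 0.489, -0.016]
wrist_force: [-7.7, -0.1, 9.5]
finger_gap: 0.0542
```

```bash
python3 -c "
from arc import *
import pm; pm.pm(.5345,-.2045,3.105,1.36,'m10.png'); pm.pm(.5325,-.2055,3.105,1.36,'m10t.png',(380,150,440,190,12),'top')
rows([(1.36,.55,0,.005),(1.41,.55,0,.005)])
"
```

```text
t 33.95 tcp [ 0.5303 -0.2046  0.0766] F [-6.1 -0.2  9.9]
(1.36, 0.55, 0, 0.005) [0.2 0.3 0. ] [ 0.1 -0.1  0.1]
(1.41, 0.55, 0, 0.005) [1.1 0.3 1. ] [ 0.1 -0.1  0.1]
```

View pics/m10.png

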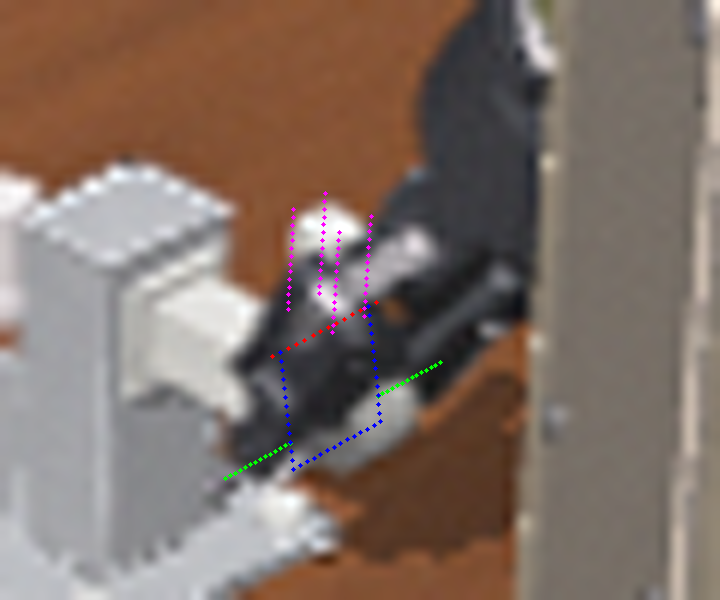

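View pics/m10t.png

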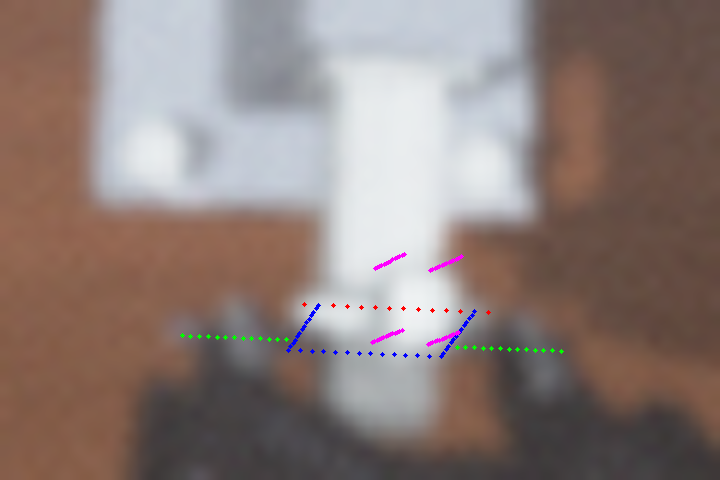

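Request:
{"op": "send_rows", "data": {
  "plan": [
    [-2,0,0,0,0,0],
    [-5,0,0,0,0,0],
    [-10,0,0,0,0,0],
    [-16,0,2,0,0,0],
    [-25,0,6,0,2,0],
    [-35,0,11,0,4,0],
    [-48,0,17,0,6,0],
    [-62,0,24,0,8,0],
    [-78,0,32,0,10,0],
    [-90,0,38,0,10,0]
  ]
}}

```text
clock: 35.2
tcp_pos: [0.517, -0.2041, 0.1746]
orientation: [0.827, 0.009, 0.562, -0.015]
wrist_force: [-0.8, -0.8, 0.6]
finger_gap: 0.0539
```

```bash
python3 -c "
from arc import *
import pm; pm.pm(.5345,-.2045,3.105,1.36,'m11.png'); 
t=viewer.read_camera('top');crop(t,380,150,440,190,12,'m11t.png');s=viewer.read_camera('side');crop(s,345,130,405,180,12,'m11s.png');cv2.imwrite('pics/m11f.png',s['frame'])
rows([])
"
```

```text
t 35.35 tcp [ 0.5164 -0.2039  0.1736] F [0.2 0.2 0.2]
```

View pics/m11s.png

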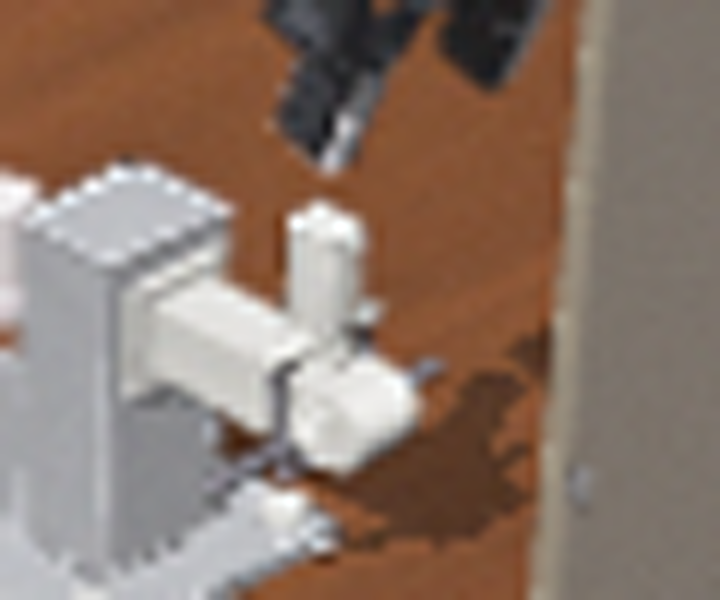

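View pics/m11t.png

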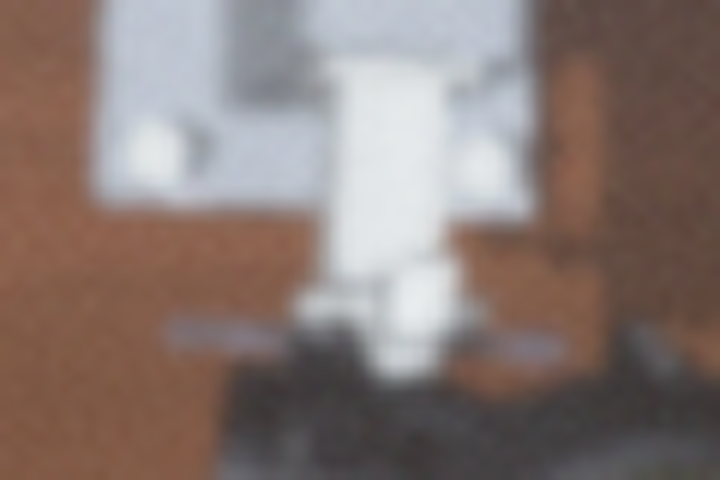

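View pics/m11.png

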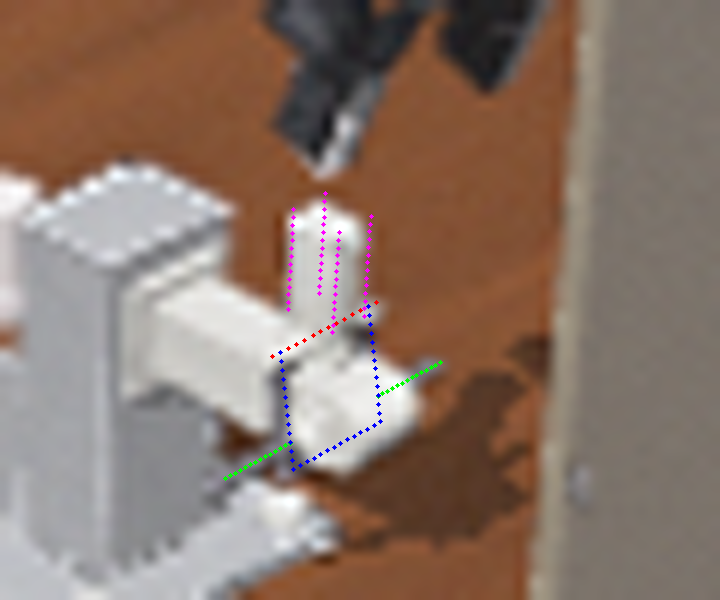

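View pics/m11f.png

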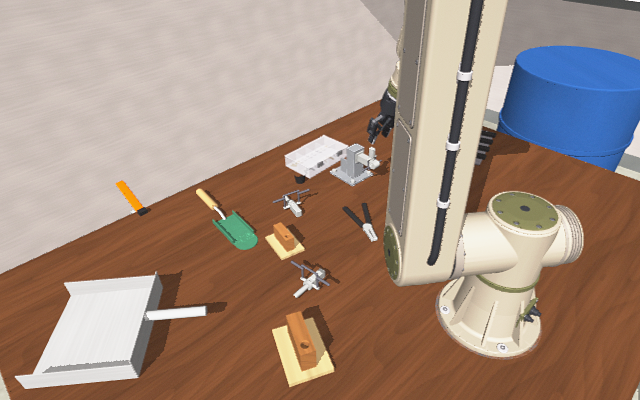

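Request:
{"op": "send_rows", "data": {
  "plan": [
    [-8,0,3,0,0,0],
    [-16,0,6,0,0,0],
    [-25,0,10,0,0,0],
    [-34,0,13,0,0,0],
    [-40,0,16,0,0,0],
    [-40,0,16,0,0,0],
    [-40,0,16,0,0,0],
    [-40,0,16,0,0,0],
    [-40,0,16,0,0,0],
    [-40,0,16,0,0,0]
  ]
}}

```text
clock: 36.6
tcp_pos: [0.5164, -0.2036, 0.2159]
orientation: [0.826, 0.009, 0.563, -0.015]
wrist_force: [0.1, -0.7, 0.9]
finger_gap: 0.054
```

```bash
python3 -c "
from h import *
t=viewer.read_camera('top');crop(t,340,60,460,200,4,'fin_t.png');s=viewer.read_camera('side');crop(s,345,130,405,180,12,'fin_s.png')
"
```

```text
(no output)
```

View pics/fin_s.png

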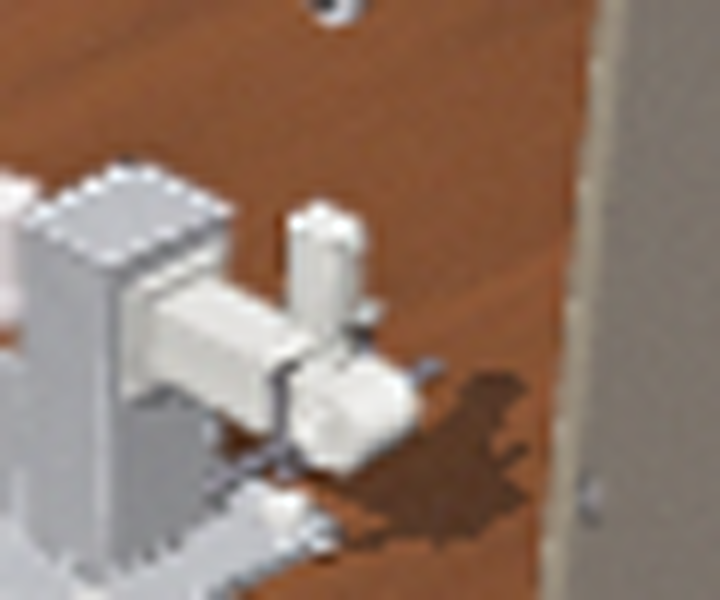

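View pics/fin_t.png

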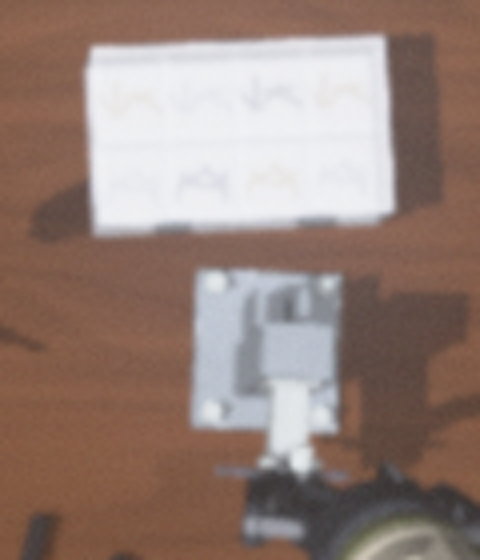

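The pin stands upright and seated. The loop's side wire hangs almost straight down at (285,365)–(280,460) in the side crop, and the gripper is clear.

```bash
python3 -c "
from workcell import job
print(job.hand_in())"
```

```text
the job is handed in; nothing more can be done
None
```

The lynch pin is in the shaft's cross hole with its collar down on the shaft, and the loop is swung under the shaft end and against the shank. I handed it in at about 37 s. The hand-in gave no verdict, so the checks below are my own readings.

- **Pin:** I took the upright pin from the small block. The hole came out about 14 mm beyond `hole_in`, and the pin went in without force; the most I felt was 1.7 N sideways, which I eased off. The collar met the shaft at the expected height, with about 8 N of contact.
- **Loop:** I pushed both thumb bars along their arc. The force was about 6 N going over the shaft end, and about 12 N against the stop at the shank.
- **Last views:** The pin is upright, the loop angle is about 1.36 or a little more, and the gripper is clear. In the last side view the other things on the counter looked unmoved.

**What went wrong or disagreed:**
- **Joint limit:** At about 47° of tilt an elbow joint reached the end of its range. The fingers drifted roughly 9 mm off the bars, with no force on anything when I read it, so I backed off and finished at a smaller tilt.
- **Cameras:** The two views disagreed by about 2 mm, so I relied on contact force for the final fit.
- **Pin direction:** The pin's loop pointed across the block at the start, not along it as the description says. I used what the images showed.

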